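Change the batch in the warming cabinet

TASK

Change the batch in the little warming cabinet: draw its shelf out, stand the finished tall bottle on the round cork mat, and stand every short lidded jar from the table upright on the shelf. Slide the shelf fully home, push the door shut until its latch snaps in, and only then turn the knob on the roof clockwise until it clicks over to on. Leave everything else on the table where it is.

Things in the scene. Friction and masses are not known exactly. Their poses are not given: they have to be found in the camera images.
- cabinet: White countertop warming cabinet with clear roof and back, fixed to the table: 230 deep (its x), 270 wide (its y, +-135), 150 high. Origin on the table under the middle of its open front; its x axis points into the cabinet (away from the robot), y to its left seen by the robot, z up. It may stand turned by up to 0.1 rad. All 'cabinet axes' below are these.
- shelf (a joint): How far the steel shelf is drawn out of the cabinet towards the robot along cabinet -x, in m: 0 fully home, 0.175 at its stop (jars can be set down best with it there). It runs on slides with about 1.5 N friction and stays where it is left. It starts partly out.
- shelf_mid (a point): Centre of the shelf floor, on its upper face (33 mm above the table). Axes as the cabinet's. The floor is 190 (x) by 210 (y) with a 12 mm high rim, inside 182 by 202. At home this point lies 99 mm inside the cabinet's front.
- shelf_bar (a point): Middle of the shelf's pull, an upright wire bail: its level top bar is a 9 mm round steel bar, 100 mm long along cabinet y, 125 mm above the table and 125 mm in front of shelf_mid; the two legs of 9 mm wire run down at its ends. It can be pinched from above (fingers closing along cabinet x) or pushed. With the shelf home it stands 26 mm in front of the cabinet's front and of the roof edge, which is 150 mm above the table.
- door (a joint): Opening angle of the cabinet door, rad: 0 shut, 1.57 to 1.85 at the start, stop at 1.9. Upright hinge at the cabinet's left front edge; open, its free edge points to the robot. White hollow shell with clear window, 269 wide, 50 deep, top edge 149 above the table, bottom 8. It stays where it is left and cannot shut on a drawn-out shelf. Shutting it over the latch takes about 4 to 8 N at door_push.
- door_hinge (a point): A point on the upright hinge axis, at the cabinet's left front edge (cabinet x 0, y 135 mm).
- door_push (a point): Point on the outside face of the door, 180 mm from the hinge along the door and 136 mm above the table, a good place to push. With the door shut it lies 50 mm in front of the cabinet's front at cabinet y -45 mm. The door's outside face is a plane 50 mm out from the plane through the hinge axis.
- tongue (a joint): Latch tongue in the door's free edge, m: 0 fully sprung out (9 mm past the edge), grows as it is pressed in, up to 0.0095. Sloped on its leading side, flat behind. While the door shuts, between about 0.09 and 0.01 rad of door angle, it rides in over the steel strike lip on the cabinet's right side and snaps out behind it; then the door cannot open.
- knob (a joint): Rotary switch on the roof, rad: 0 to 0.1 off (at the start), 1.3 its end stop. Grows clockwise seen from above. A sprung detent resists (about 0.1 Nm) up to 0.65 rad, then throws it on to 1.16 or more, which is on.
- knob_grip (a point): On the knob's upright axis, at the height to grip, 192 mm above the table (42 above the roof), 45 mm behind the cabinet's front and 60 mm right of its middle. Black bar grip 42 long, 14 thick, 32 high (top 204 above the table), lying along cabinet x at off and turning with the knob.
- bottle: The finished bottle: tall, glass with an aluminium cap, 38 diameter, 78 high. Origin at the centre of its underside, z up. Starts standing on the front part of the shelf.
- mat: Round cork mat lying on the table, fixed, 100 diameter, 5 thick. Origin at the centre of its underside.
- jar1: Short glass jar with aluminium lid, 46 diameter, 58 high, about 0.12 kg, standing on the table. Origin at the centre of its underside, z up. One of two to four alike; absent in some starts.
- jar2: Short glass jar with aluminium lid, 46 diameter, 58 high, about 0.12 kg, standing on the table. Origin at the centre of its underside, z up. One of two to four alike; absent in some starts.
- jar3: Short glass jar with aluminium lid, 46 diameter, 58 high, about 0.12 kg, standing on the table. Origin at the centre of its underside, z up. One of two to four alike; absent in some starts.
- jar4: Short glass jar with aluminium lid, 46 diameter, 58 high, about 0.12 kg, standing on the table. Origin at the centre of its underside, z up. One of two to four alike; absent in some starts.
- dish: Bystander: flat clear culture dish, 62 diameter, 14 high, among the jars. Origin at the centre of its underside.
- beaker: Bystander: open glass beaker, 66 diameter, 85 high. Origin at the centre of its underside.
- flask: Bystander: conical glass flask with rubber stopper, 70 diameter, 112 high. Origin at the centre of its underside.
- pencup: Bystander: grey cup of pens, 68 diameter, 90 high, pens to about 145. Origin at the centre of its underside.
- spoon: Bystander: steel spoon 150 long lying on the table. Origin under its middle.
- tape: Bystander: roll of tape lying flat, 56 diameter, 18 high. Origin at the centre of its underside.
- magnifier: Bystander: magnifying glass lying flat, lens ring 68 diameter, handle 100 long. Origin under the lens.
Not all that is in view belongs to the job. What is shaped like the jar3 but yellow is not meant. What is shaped like the bottle but red is not meant.

How it is judged:
On the way, in this order (a step that is already met when the one before it is completed fails the run):
1. the bottle stands on the cork mat and every jar stands upright on the shelf, in any order (horizontal distance between bottle and mat below 0.04 m and height (world z) of bottle below 0.012 m and angle between each of bottle, jar1, jar2, jar3, jar4's own z axis and vertical below 0.12 rad and x of jar1 in the frame of shelf_mid between -0.085 and 0.085 m and y of jar1 in the frame of shelf_mid between -0.095 and 0.095 m and z of jar1 in the frame of shelf_mid between -0.006 and 0.01 m and x of jar2 in the frame of shelf_mid between -0.085 and 0.085 m and y of jar2 in the frame of shelf_mid between -0.095 and 0.095 m and z of jar2 in the frame of shelf_mid between -0.006 and 0.01 m and x of jar3 in the frame of shelf_mid between -0.085 and 0.085 m and y of jar3 in the frame of shelf_mid between -0.095 and 0.095 m and z of jar3 in the frame of shelf_mid between -0.006 and 0.01 m and x of jar4 in the frame of shelf_mid between -0.085 and 0.085 m and y of jar4 in the frame of shelf_mid between -0.095 and 0.095 m and z of jar4 in the frame of shelf_mid between -0.006 and 0.01 m), for 0.2 s.
2. the loaded shelf is pushed fully home (value of joint shelf below 0.008 m and x of jar1 in the frame of shelf_mid between -0.085 and 0.085 m and y of jar1 in the frame of shelf_mid between -0.095 and 0.095 m and z of jar1 in the frame of shelf_mid between -0.006 and 0.01 m and angle between each of jar1, jar2, jar3, jar4's own z axis and vertical below 0.12 rad and x of jar2 in the frame of shelf_mid between -0.085 and 0.085 m and y of jar2 in the frame of shelf_mid between -0.095 and 0.095 m and z of jar2 in the frame of shelf_mid between -0.006 and 0.01 m and x of jar3 in the frame of shelf_mid between -0.085 and 0.085 m and y of jar3 in the frame of shelf_mid between -0.095 and 0.095 m and z of jar3 in the frame of shelf_mid between -0.006 and 0.01 m and x of jar4 in the frame of shelf_mid between -0.085 and 0.085 m and y of jar4 in the frame of shelf_mid between -0.095 and 0.095 m and z of jar4 in the frame of shelf_mid between -0.006 and 0.01 m), for 0.2 s.
3. the door is shut and its tongue has snapped out behind the strike (value of joint shelf below 0.008 m and value of joint door below 0.03 rad and value of joint tongue below 0.002 m), for 0.2 s.
4. the knob is turned past its click to on (value of joint knob above 1.05 rad and value of joint door below 0.03 rad and value of joint tongue below 0.002 m), for 0.2 s.
At the end, for the whole second after the job is handed in: Bottle upright within 40 mm of the mat's centre; every jar present upright inside the shelf's rim; shelf within 8 mm of home; door within 0.03 rad of shut, its tongue sprung out (within 2 mm) behind the strike; knob past its click (over 1.05 rad); bottle and jars at rest (all of step 2 and all of step 4 and horizontal distance between bottle and mat below 0.04 m and height (world z) of bottle below 0.012 m and angle between bottle's own z axis and vertical below 0.12 rad and linear speed of each of jar1, jar2, jar3, jar4, bottle below 0.03 m/s); the robot touches nothing.
It fails at once if a bystander (dish, beaker, flask, cup of pens, spoon, tape or magnifying glass) is moved more than 50 mm (distance of any of dish, beaker, flask, pencup, spoon, tape, magnifier from where it was at the start of the episode above 0.05 m).
Of jar1, jar2, jar3, jar4 only 2 to 4 are there at a start; the rules pass over those that are not, and their reading is None.
At some moment in a run one of jar1, jar2, jar3, jar4 may be knocked a few centimetres aside while the robot is not near it.
It also fails if it takes over 210 s, if anything falls off the work surface, if the arm or the gripper's body presses on something with over 40 N, if the wrist force passes 120 N, or if a joint passes its speed limit or range.

ROBOT

A 7-joint arm with a two-finger parallel gripper is mounted at the origin on the work surface. World frame = base frame: x ahead of the robot, y to its left, z up, the work surface at z = 0. Lengths are in m, angles in rad, forces in N, time in s.
With the tool pointing down it reaches from about 0.425 to 0.925 m from the base axis. Payload 6.8 kg.
Tool frame: the origin (TCP) lies at the very end of the fingers, on their centre line; the grasp point (between the pads) lies 19 mm behind it; x points along the fingers, y is the direction in which the jaws open and shut, and the axes are right-handed (so a half turn about x gives the same grasp; the last joint's range is limited). The gripper opens to 85 mm and grips with 20 to 120 N. Pads are 22 mm wide; open, the fingers measure 114 mm over their backs; the gripper's body (76 mm by 85 mm) begins 54 mm behind the grasp point. The pads swing forward as they close: fully open they stand 13 mm farther back than shut.
Start: joints at [1.234, 0.477, 0.022, 1.555, -0.011, 1.109, -0.083], TCP at [0.153, -0.657, 0.193] pointing down, gripper open.
Joint ranges: [-2.96, 2.96], [-0.34, 2.1], [-1.41, 1.46], [0.24, 2.44], [-1.37, 4.51], [0.17, 1.92], [-2.96, 2.96]. Speed limits (rad/s): [2.39, 2.39, 3.14, 3.14, 3.14, 3.14, 3.14].

INTERFACE

Orientations are given as a rotation vector (axis times angle).
In Python, from bench import get_obs, grab_frame, camera_info, hand_in gives the robot as it stands.
- The arm moves only by the tool apply_moves, never from a script. Its argument "series" is text: rows parted by semicolons, each of 7 numbers parted by spaces: the turn, a rotation vector about the tool's x, y, z in rad, then the shift along the tool's x, y, z in m, then the opening, from 0 (shut) to 1 (fully open). In form: wx wy wz tx ty tz hand; .... A call has 1 to 12 rows; each row is the pose to reach, as a shift and turn from the pose commanded when the call began, along the tool's axes at that moment; what a row does not reach only later rows make up. A row lasts 1/8 s, in which the tool goes at most 62.5 mm and 10.7 degrees, less where a joint would pass 70% of its speed; a pose out of reach is approached as far as the arm can. A call with a gripper value outside its range is refused whole. The fingers move at their own pace and stop on an object; "force" is the grip in N (left out, the last holds). Time passes only in rows, so rows that repeat a pose let the fingers close. It gives the time, the measured TCP pose, the force and the opening at its end, in the units of the state.
- get_obs(): the state, without advancing time (a new reading comes with each control period).
- grab_frame(name): name is "scene" or "side" or "wrist"; returns the picture (400x640x3 uint8, blue, green, red); there is no depth.
- camera_info(name): a dict with "fov_y" (degrees; the focal length in pixels is half the picture's height over the tangent of half this angle, whatever the lens; pixels are square), "cx", "cy" (the principal point, pixels), "rvec" (rotation vector, rad) and "tvec" (3), from world to camera coordinates, as OpenCV has them. Camera axes: x right, y down, z forward; pixel columns grow to the right and rows downward; lengths in m; the calibration is good to about 2 mm. A picture is of the moment at which its call begins: read the wrist's pose just before it. camera_info takes no time and is no camera call; for the wrist camera it gives the pose at the moment of the call.
- hand_in(): hands the job in, once; it reports no verdict.
The state is a dict: "clock": time; "joints": joint angles; "qvel": joint speeds; "tau": joint torques, N m; "tcp_pos": TCP position; "orientation": TCP orientation; "contact_force": force on the tool from outside, world axes, zero at the start; "moment": the same for the moment, N m; "grip_width": finger opening in m.
Only numpy, scipy, OpenCV 4.12 (cv2) and the standard library are available. Lean on these libraries where they do the work, as an engineer would, in place of code of your own. Each camera call takes 0.05 s, during which the arm holds its last target.

## Working session

There is one attempt and no reset: what is moved stays moved. The work goes in short steps, Python scripts to look and compute and a tool call to move; the robot and the scene stay as the last step left them, time stands still between calls to the robot, and variables do not carry over. Pictures are saved under pics/ and viewed, and the job is handed in when it is done.

Besides the shell and the picture viewer there is one more tool, called after "Request:" as name(argument=value, ...), one argument or row to a line, values as JSON. apply_moves: Moves the arm, as the interface text tells. Its arguments: {"type":"object","properties":{"series":{"type":"string"},"force":{"type":"number"}},"required":["series"]}

```bash
ls; mkdir -p pics; python3 - <<'E'
from bench import *
import cv2
o=get_obs();print(o)
for n in ["scene","side","wrist"]:
    print(n,camera_info(n)); cv2.imwrite(f"pics/{n}0.png",grab_frame(n))
E
```

```text
pics
{'clock': 0.0, 'joints': array([ 1.23390474,  0.47778393,  0.02233281,  1.55643627, -0.01152564,
        1.10926789, -0.08307463]), 'qvel': array([-0.00043739, -0.00047503,  0.00037756, -0.00137919, -0.00048556,
       -0.00080678,  0.00010764]), 'tau': array([-5.46787232e-04, -5.96444035e+01,  1.60701815e+00, -2.81204510e+01,
        1.22867691e-02,  9.34755779e-03, -7.81196036e-06]), 'tcp_pos': array([ 0.15293977, -0.65678691,  0.19234287]), 'orientation': array([ 2.10066961,  0.24328436, -2.10131504]), 'contact_force': array([ 0.45082426, -0.106611  ,  0.58797615]), 'moment': array([-0.00100664,  0.03472422, -0.00830512]), 'grip_width': 0.08534624556180068}
scene {'fov_y': 50.677682015105205, 'cx': 316.5790824569398, 'cy': 199.6252431014853, 'rvec': array([ 2.33839042,  0.93064593, -0.30564062]), 'tvec': array([-0.41030548, -0.19069394,  1.60328887])}
side {'fov_y': 44.956219051624686, 'cx': 332.0353225968589, 'cy': 203.01157872725685, 'rvec': array([ 0.62110762, -2.73412729,  0.99802362]), 'tvec': array([0.49540185, 0.21829363, 1.41247741])}
wrist {'fov_y': 62.61875535445852, 'cx': 314.35754183436023, 'cy': 201.59464744515114, 'rvec': array([-2.25100729,  1.78615252,  0.2929062 ]), 'tvec': array([-0.67504451, -0.04156948,  0.37939776])}
```

View pics/scene0.png

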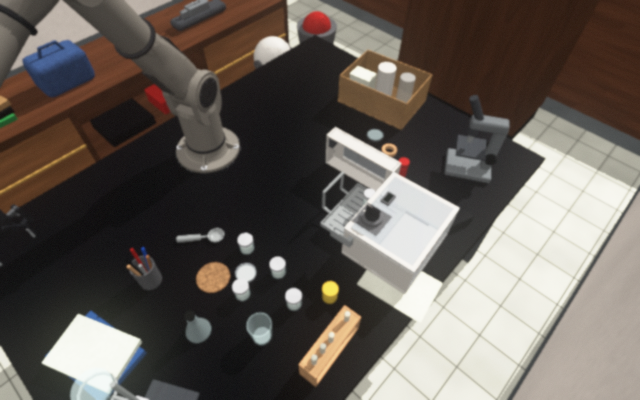

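View pics/side0.png

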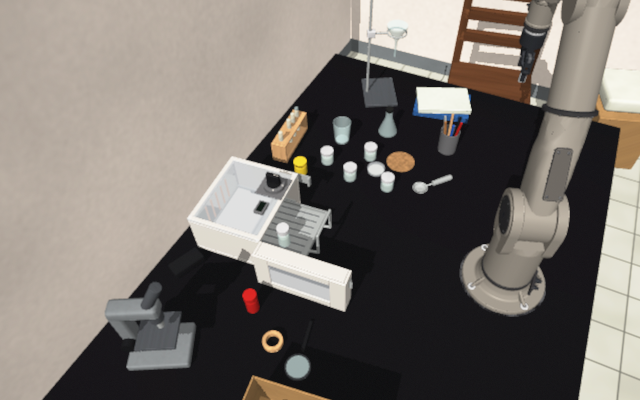

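View pics/wrist0.png

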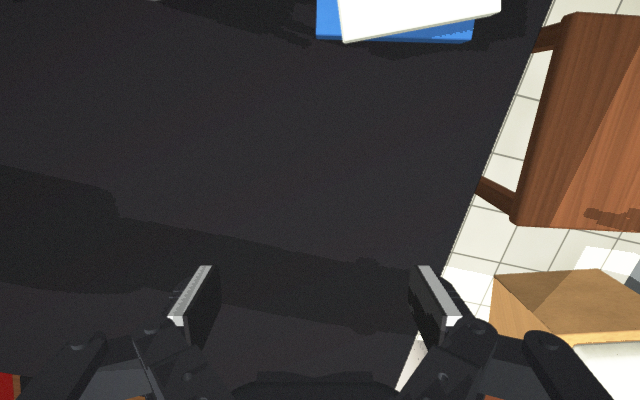

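```bash
cat > h.py <<'E'
from bench import *
import cv2, numpy as np
from scipy.spatial.transform import Rotation as R
def K(c): 
    f=200/np.tan(np.radians(c["fov_y"])/2); return np.array([[f,0,c["cx"]],[0,f,c["cy"]],[0,0,1]])
def ray(c,uv):
    M=R.from_rotvec(c["rvec"]).as_matrix(); o=-M.T@c["tvec"]
    d=M.T@np.linalg.inv(K(c))@np.array([uv[0],uv[1],1.]); return o,d
def onz(c,uv,z):
    o,d=ray(c,uv); return (o+d*(z-o[2])/d[2])
def proj(c,p):
    M=R.from_rotvec(c["rvec"]).as_matrix(); q=K(c)@(M@np.array(p)+c["tvec"]); return q[:2]/q[2]
def tri(c1,u1,c2,u2):
    o1,d1=ray(c1,u1);o2,d2=ray(c2,u2);d1/=np.linalg.norm(d1);d2/=np.linalg.norm(d2)
    A=np.stack([d1,-d2],1);s=np.linalg.lstsq(A,o2-o1,rcond=None)[0]
    a=o1+d1*s[0];b=o2+d2*s[1];return (a+b)/2,np.linalg.norm(a-b)
def crop(im,x0,y0,x1,y1,k,name):
    c=im[y0:y1,x0:x1]; cv2.imwrite("pics/"+name,cv2.resize(c,None,fx=k,fy=k,interpolation=cv2.INTER_CUBIC))
E
python3 - <<'E'
from h import *
s=cv2.imread("pics/scene0.png");d=cv2.imread("pics/side0.png")
crop(s,170,120,350,320,4/1.5,"s1.png");crop(s,310,110,470,290,3.3,"s2.png")
crop(d,300,100,470,220,4.5,"d1.png");crop(d,180,140,360,320,3.3,"d2.png")
E
```

```text
(no output)
```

View pics/s2.png

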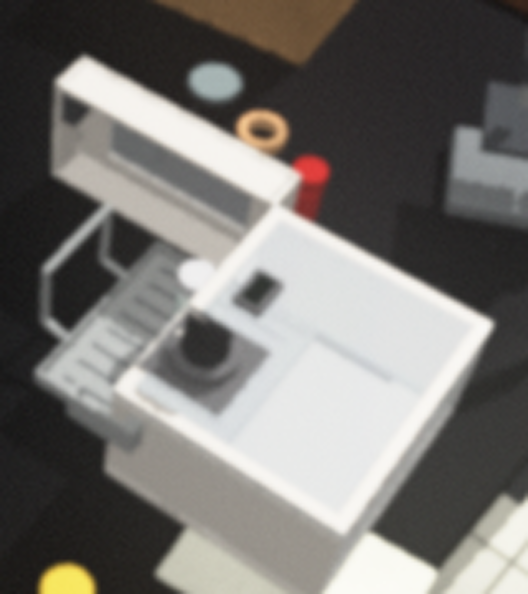

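View pics/d1.png

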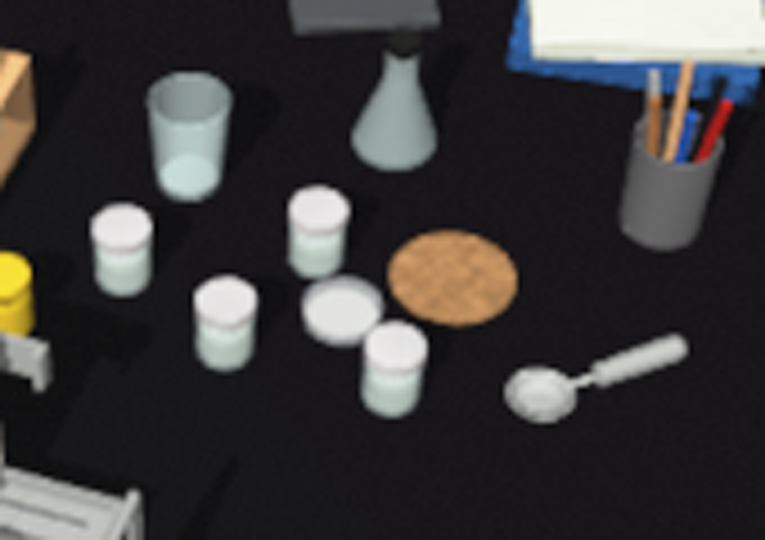

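View pics/d2.png

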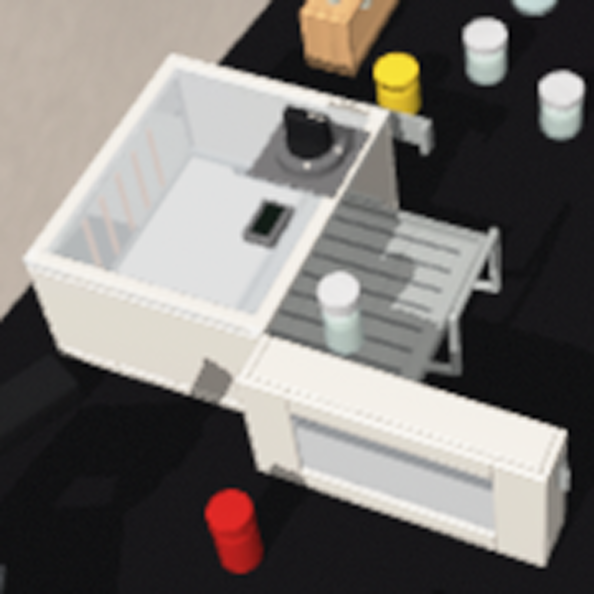

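View pics/s1.png

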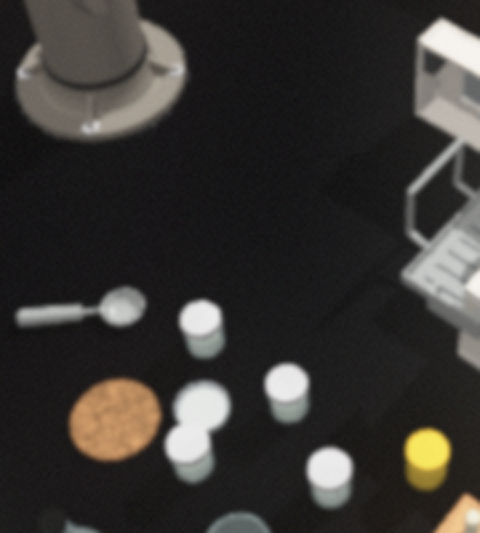

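```bash
python3 - <<'E'
from h import *
np.set_printoptions(precision=4,suppress=True)
cs,cd=camera_info("scene"),camera_info("side")
S=dict(FL=(278,205),BL=(493,323),BR=(345,530),FR=(118,385))
D=dict(FL=(265,330),BL=(28,260),BR=(175,58),FR=(388,115))
for k in S:
    a=(310+S[k][0]/3.3,110+S[k][1]/3.3);b=(180+D[k][0]/3.3,140+D[k][1]/3.3)
    print(k,onz(cs,a,.15),onz(cd,b,.15),tri(cs,a,cd,b))
s=cv2.imread("pics/scene0.png");d=cv2.imread("pics/side0.png")
for im,c,nm,box in((s,cs,"scene",(225,225,310,310)),(d,cd,"side",(310,135,400,195))):
    x0,y0,x1,y1=box;g=im[y0:y1,x0:x1].min(2)
    m=(g>(195)).astype(np.uint8);n,_,st,ce=cv2.connectedComponentsWithStats(m)
    for i in range(1,n):
        if st[i,4]>20: uv=ce[i]+[x0,y0];print(nm,uv,st[i],onz(c,uv,.058))
# mat
for im,c in((s,cs),(d,cd)):
    h=cv2.cvtColor(im,cv2.COLOR_BGR2HSV);m=cv2.inRange(h,(5,80,80),(25,255,255))
    n,_,st,ce=cv2.connectedComponentsWithStats(m)
    for i in range(1,n):
        if st[i,4]>200: print("orange",ce[i],st[i],onz(c,ce[i],.005))
b1=(310+196/3.3,110+275/3.3);b2=(180+338/3.3,140+287/3.3)
print("bottle cap",b1,b2,tri(cs,b1,cd,b2),onz(cs,b1,.111),onz(cd,b2,.111))
E
```

```text
FL [0.6428 0.2742 0.15  ] [0.6358 0.2712 0.15  ] (array([0.6395, 0.2725, 0.1492]), np.float64(0.007500336966129375))
BL [0.8687 0.2948 0.15  ] [0.8601 0.2951 0.15  ] (array([0.8655, 0.2947, 0.147 ]), np.float64(0.006776461200140279))
BR [0.893  0.0311 0.15  ] [0.8829 0.0315 0.15  ] (array([0.8892, 0.0304, 0.1466]), np.float64(0.008084275295524707))
FR [0.6671 0.0109 0.15  ] [0.6609 0.0107 0.15  ] (array([0.6641, 0.0106, 0.148 ]), np.float64(0.005332769382101304))
scene [244.7778 239.0238] [ 13   9  14  11 126] [ 0.4363 -0.1865  0.058 ]
scene [276.9184 263.3265] [ 45  32  15  13 147] [ 0.5688 -0.1766  0.058 ]
scene [243.1276 278.1786] [  8  40  22  28 392] [ 0.5334 -0.2766  0.058 ]
scene [293.1053 295.345 ] [ 61  64  15  14 171] [ 0.6752 -0.2151  0.058 ]
side [340.2619 138.0476] [27  0  7  7 42] [ 0.6568 -0.2881  0.058 ]
side [369.9826 148.0261] [ 55   7  12  14 115] [ 0.5407 -0.2855  0.058 ]
side [326.4103 151.9316] [ 11  11  12  14 117] [ 0.67   -0.2032  0.058 ]
side [349.3583 168.1167] [ 34  27  12  15 120] [ 0.5652 -0.1656  0.058 ]
side [381.3026 173.7122] [ 58  29  26  23 271] [ 
[... 685 characters left out ...]
81 2032] [ 0.8326 -0.2351  0.005 ]
orange [487.6779  54.8219] [ 448    0   83  104 3812] [ 0.3221 -1.1124  0.005 ]
orange [622.0688 133.5013] [ 592   95   48   74 1598] [-0.2584 -0.8088  0.005 ]
orange [288.8257 138.3507] [270 110  38  53 981] [ 0.8551 -0.2583  0.005 ]
orange [400.1612 161.3264] [386 151  29  22 484] [ 0.4364 -0.3207  0.005 ]
orange [272.1049 340.9352] [261 330  23  23 324] [0.5053 0.46   0.005 ]
orange [274.9965 391.1148] [ 242  375   89   25 1132] [0.4317 0.5711 0.005 ]
bottle cap (369.3939393939394, 193.33333333333334) (282.42424242424244, 226.96969696969697) (array([0.6222, 0.1806, 0.1093]), np.float64(0.0007409772990557729)) [0.6232 0.1797 0.111 ] [0.6211 0.1815 0.111 ]
```

```bash
cat >> h.py <<'E'
np.set_printoptions(precision=4,suppress=True)
O=np.array([.652,.1415]);YAW=.095
def cab(cx,cy,O=O,yaw=YAW):
    c,s=np.cos(yaw),np.sin(yaw);return np.array([O[0]+c*cx-s*cy,O[1]+s*cx+c*cy])
def plan(p,a,tilt=None):
    """print relative move to world TCP p with tool down and jaw dir angle a (mod pi, nearest)"""
    o=get_obs();R0=R.from_rotvec(o["orientation"]);best=None
    for aa in (a,a+np.pi):
        y=np.array([np.cos(aa),np.sin(aa),0]);x=np.array([0,0,-1.]);z=np.cross(x,y)
        Rt=R.from_matrix(np.stack([x,y,z],1));w=(R0.inv()*Rt).as_rotvec()
        if best is None or np.linalg.norm(w)<np.linalg.norm(best): best=w
    t=R0.inv().apply(np.array(p)-o["tcp_pos"])
    print("w %.3f %.3f %.3f t %.4f %.4f %.4f"%(*best,*t),"rows>=",max(np.linalg.norm(t)/.0625,np.degrees(np.linalg.norm(best))/10.7),"tcp",o["tcp_pos"],"q",o["joints"],"t",round(o["clock"],2))
E
python3 - <<'E'
from h import *
cs,cd=camera_info("scene"),camera_info("side")
def side(u,v):return(300+u/4.5,100+v/4.5)
def d2(u,v):return(180+u/3.3,140+v/3.3)
def s2(u,v):return(310+u/3.3,110+v/3.3)
def s1(u,v):return(170+u/2.6667,120+v/2.6667)
print("A",onz(cs,s1(201,317),.058),onz(cd,side(395,345),.058))
print("B",onz(cs,s1(287,383),.058),onz(cd,side(226,301),.058))
print("C",onz(cs,s1(189,440),.058),onz(cd,side(319,211),.058))
print("D",onz(cs,s1(330,467),.058),onz(cd,side(122,226),.058))
print("dish",onz(cs,s1(202,405),.014),onz(cd,side(343,308),.014))
print("beaker",onz(cd,side(190,95),.085),onz(cd,side(188,182),0))
print("flask",onz(cd,side(405,42),.112), "cup",onz(cd,side(680,140),.09))
print("spoon",onz(cd,side(540,392),.005),onz(cd,side(685,345),.005))
print("bar ends",onz(cs,s2(112,208),.125),onz(cs,s2(45,270),.125),onz(cd,d2(495,230),.125),onz(cd,d2(455,318),.125))
print("knob top",onz(cs,s2(207,335),.204),onz(cd,d2(308,118),.204),"expect",cab(.045,-.06))
for k,v in dict(doorfree_s=(82,58),).items(): print(k,onz(cs,s2(*v),.149))
print("door side outer/inner free",onz(cd,d2(547,470),.149),onz(cd,d2(566,430),.149),onz(cd,d2(243,380),.149))
o=get_obs();print(R.from_rotvec(o["orientation"]).as_matrix())
E
```

```text
A [ 0.4372 -0.1849  0.058 ] [ 0.4337 -0.1838  0.058 ]
B [ 0.571  -0.1758  0.058 ] [ 0.565  -0.1721  0.058 ]
C [ 0.545 -0.295  0.058] [ 0.54   -0.2922  0.058 ]
D [ 0.6761 -0.2134  0.058 ] [ 0.6715 -0.2119  0.058 ]
dish [ 0.502  -0.2468  0.014 ] [ 0.497  -0.2435  0.014 ]
beaker [ 0.6761 -0.3458  0.085 ] [ 0.6734 -0.3367  0.    ]
flask [ 0.5342 -0.4483  0.112 ] cup [ 0.3051 -0.4532  0.09  ]
spoon [ 0.3319 -0.2332  0.005 ] [ 0.2475 -0.3267  0.005 ]
bar ends [0.5164 0.1785 0.125 ] [0.5213 0.0759 0.125 ] [0.5195 0.0744 0.125 ] [0.5077 0.1765 0.125 ]
knob top [0.7097 0.0718 0.204 ] [0.6953 0.0877 0.204 ] expect [0.7025 0.086 ]
doorfree_s [0.3693 0.2973 0.149 ]
door side outer/inner free [0.3682 0.2915 0.149 ] [0.3699 0.2521 0.149 ] [0.6263 0.3212 0.149 ]
[[-0.0004  0.2268 -0.9739]
 [ 0.0013 -0.9739 -0.2268]
 [-1.     -0.0013  0.0001]]
```

```bash
python3 - <<'E'
from h import *
plan((.45,-.35,.30),-.65)
plan((.516,.126,.30),.095)
plan((.516,.126,.20),.095)
E
```

```text
w -0.692 -0.000 0.001 t -0.1071 -0.2317 -0.3589 rows>= 7.046523021547793 tcp [ 0.153  -0.6569  0.1926] q [ 1.2339  0.4776  0.0223  1.5562 -0.0115  1.1093 -0.0831] t 0.15
w -1.437 -0.001 0.001 t -0.1066 -0.6803 -0.5311 rows>= 13.91452346884554 tcp [ 0.153  -0.6569  0.1926] q [ 1.2339  0.4776  0.0223  1.5562 -0.0115  1.1093 -0.0831] t 0.15
w -1.437 -0.001 0.001 t -0.0066 -0.6802 -0.5311 rows>= 13.808447191653622 tcp [ 0.153  -0.6569  0.1926] q [ 1.2339  0.4776  0.0223  1.5562 -0.0115  1.1093 -0.0831] t 0.15
```

Request:
apply_moves(
  series="-0.35 0 0 -0.107 -0.11 -0.18 1;-0.692 0 0 -0.107 -0.232 -0.359 1;-0.692 0 0 -0.107 -0.232 -0.359 1;-0.692 0 0 -0.107 -0.232 -0.359 1;-0.692 0 0 -0.107 -0.232 -0.359 1;-0.692 0 0 -0.107 -0.232 -0.359 1;-0.692 0 0 -0.107 -0.232 -0.359 1;-1.437 0 0 -0.107 -0.68 -0.531 1;-1.437 0 0 -0.107 -0.68 -0.531 1;-1.437 0 0 -0.107 -0.68 -0.531 1;-1.437 0 0 -0.107 -0.68 -0.531 1;-1.437 0 0 -0.107 -0.68 -0.531 1",
)

```text
clock: 1.65
tcp_pos: [0.4913, -0.0425, 0.3]
orientation: [1.138, 1.253, -1.138]
contact_force: [1.9, -0.6, -0.6]
grip_width: 0.0853
```

```bash
python3 - <<'E'
from h import *
plan((.516,.126,.30),.095)
E
```

```text
w 0.002 0.000 -0.000 t -0.0001 0.0408 -0.1653 rows>= 2.7240857857482106 tcp [ 0.4913 -0.0425  0.3   ] q [ 0.5145  0.129  -0.6051  1.8044  0.0781  1.2317 -0.0161] t 1.65
```

Request:
apply_moves(
  series="0 0 0 0 0.041 -0.165 1;0 0 0 0 0.041 -0.165 1;0 0 0 0 0.041 -0.165 1;0 0 0 0 0.041 -0.165 1",
)

```text
clock: 2.15
tcp_pos: [0.516, 0.1283, 0.2999]
orientation: [1.135, 1.258, -1.133]
contact_force: [1.1, -0.8, -0.1]
grip_width: 0.0851
```

```bash
python3 - <<'E'
from h import *
print(camera_info("wrist"))
cv2.imwrite("pics/w1.png",grab_frame("wrist"));plan((.516,.126,.105),.095)
E
```

```text
{'fov_y': 62.61875535445852, 'cx': 314.35754183436023, 'cy': 201.59464744515114, 'rvec': array([-2.8147, -0.1444, -0.0243]), 'tvec': array([-0.5264, -0.0047,  0.5045])}
w 0.004 -0.000 0.001 t 0.1946 -0.0000 -0.0006 rows>= 3.1140833873004614 tcp [0.5162 0.1254 0.2996] q [ 0.259   0.2223 -0.7191  1.7207  0.1527  1.2564 -0.3969] t 2.2
```

View pics/w1.png

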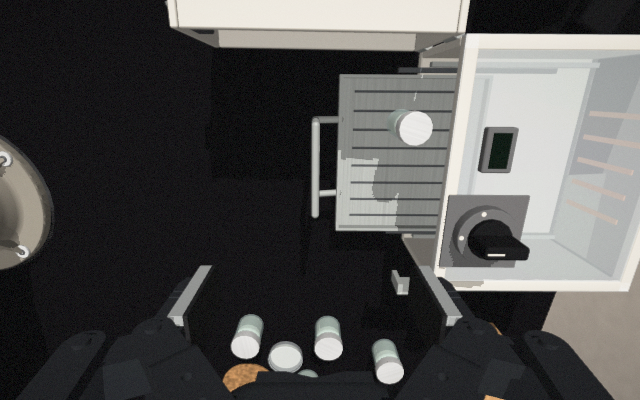

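```bash
python3 - <<'E'
from h import *
c=camera_info("wrist")
for n,u,z in [("bar L",(316,120),.125),("bar R",(315,215),.125),("FL",(466,36),.15),("FR",(440,288),.15),("BL",(650,37),.15),("BR",(628,289),.15),("cap",(413,128),.111),("A",(246,343),.058),("B",(329,346),.058),("D",(388,369),.058),("dish",(286,356),.014),("knob",(497,247),.204),("shelf FL",(340,75),.045),("shelf FR",(337,231),.045),("door free",(172,28),.149),("door inner",(465,30),.149)]:
    p=onz(c,u,z);q=p[:2]-O;cc,ss=np.cos(YAW),np.sin(YAW)
    print(n,p,"cab",cc*q[0]+ss*q[1],-ss*q[0]+cc*q[1])
E
```

```text
bar L [0.5127 0.1775 0.125 ] cab -0.13530224394609516 0.04910051579355638
bar R [0.5222 0.0712 0.125 ] cab -0.13587003737885908 -0.057677662780025014
FL [0.6399 0.2666 0.15  ] cab -0.00017235760190935888 0.1256679535940649
FR [0.6746 0.0048 0.15  ] cab 0.009562206843365468 -0.13821062622886587
BL [0.8059 0.2822 0.15  ] cab 0.1665107260467252 0.12550020007656154
BR [0.8923 0.0251 0.15  ] cab 0.22822125798158385 -0.13870215793369664
cap [0.6199 0.1784 0.111 ] cab -0.028467051056445595 0.03979499080036429
A [ 0.4377 -0.1808  0.058 ] cab -0.2438669701443169 -0.3005724710272985
B [ 0.5691 -0.1737  0.058 ] cab -0.1123850642706947 -0.3059406730152037
D [ 0.6703 -0.2105  0.058 ] cab -0.015148947289374333 -0.35211022478030374
dish [ 0.502  -0.2428  0.014 ] cab -0.1857581888167633 -0.36832351284401366
knob [0.6903 0.0864 0.204 ] cab 0.03287417107491848 -0.05851619209432333
shelf FL [0.5377 0.2278 0.045 ] cab -0.10555267033782478 0.09675087757994198
shelf FR [0.5593 0.0193 0.045 ] cab -0.10382874599007993 -0.11283911123672398
door free [0.3751 0.247  0.149 ] cab -0.2655952933313412 0.1312786364909145
door inner [0.6382 0.2715 0.149 ] cab -0.0013981451969279721 0.13069014281520663
```

```bash
sed -i 's/^O=.*/O=np.array([.655,.1375]);YAW=.095/' h.py; python3 - <<'E'
from h import *
plan((.5175,.1245,.104),.095)
E
```

```text
w 0.004 -0.000 0.001 t 0.1956 0.0013 0.0011 rows>= 3.130162696062671 tcp [0.5162 0.1254 0.2996] q [ 0.259   0.2223 -0.7191  1.7207  0.1527  1.2564 -0.3969] t 2.2
```

Request:
apply_moves(
  series="0 0 0 0.06 0.001 0 1;0 0 0 0.12 0.001 0.001 1;0 0 0 0.17 0.001 0.001 1;0 0 0 0.195 0.001 0.001 1;0 0 0 0.195 0.001 0.001 0;0 0 0 0.195 0.001 0.001 0;0 0 0 0.195 0.001 0.001 0;0 0 0 0.195 0.001 0.001 0;0 0 0 0.195 0.001 0.001 0",
  force=40,
)

```text
clock: 3.32
tcp_pos: [0.5181, 0.123, 0.1055]
orientation: [1.139, 1.252, -1.138]
contact_force: [-0.0, -0.7, 0.5]
grip_width: -0.0002
```

```bash
python3 - <<'E'
from h import *
cv2.imwrite("pics/w2.png",grab_frame("wrist"));d=grab_frame("side");crop(d,180,140,400,320,3.3,"d3.png");print(get_obs()["grip_width"])
E
```

```text
0.00011779454809248994
```

View pics/w2.png

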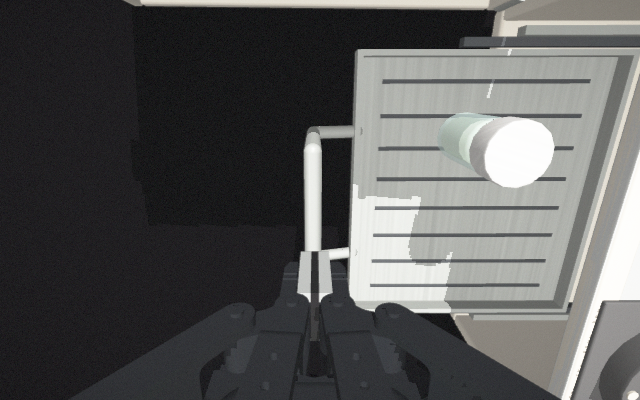

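View pics/d3.png

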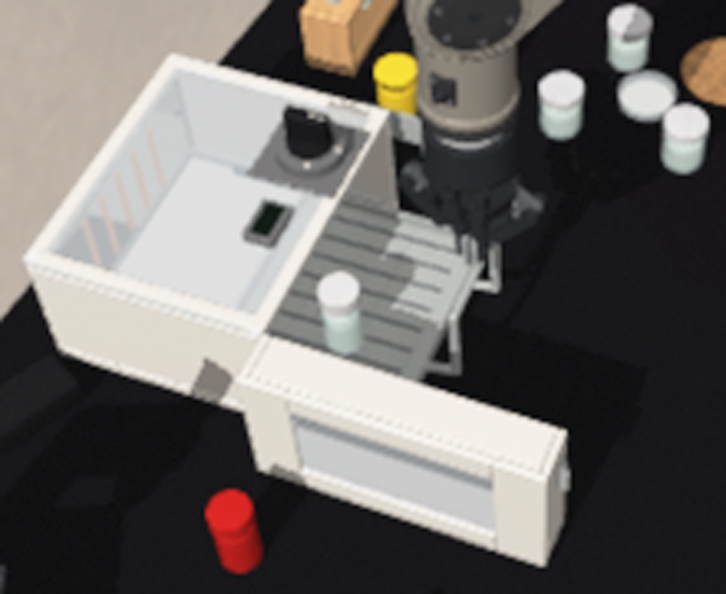

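```bash
python3 - <<'E'
from h import *
c=camera_info("wrist");cd=camera_info("side");o=get_obs();p=o["tcp_pos"];print(p)
M=R.from_rotvec(c["rvec"]).as_matrix();print("cam",-M.T@c["tvec"], "fwd",M[2])
g=p+[0,0,.019]
print("tcp",proj(c,p),proj(cd,p),"grasp",proj(c,g),proj(cd,g))
for e in (.05,-.05):
  x,y=cab(-.138,e+0);print("barend",proj(c,(x,y,.125)),(proj(cd,(x,y,.125))-[180,140])*3.3)
print((proj(cd,p)-[180,140])*3.3)
# measured bar in w2
print(onz(c,(312,137),.125),onz(c,(312,250),.125))
# bar ends triangulated from w1-era view not same pose; side + wrist
d2=lambda u,v:(180+u/3.3,140+v/3.3)
print(tri(c,(312,132),cd,d2(455,318)))
E
```

```text
[0.5179 0.123  0.1052]
cam [0.5098 0.2041 0.2852] fwd [ 0.0315 -0.3184 -0.9474]
tcp [314.553  234.4314] [323.3048 225.8109] grasp [314.6107 248.9294] [323.1332 221.7988]
barend [314.487  155.2099] [450.7858 313.9155]
barend [314.4027 323.9988] [491.9585 229.1163]
[472.9057 283.176 ]
[0.5108 0.1829 0.125 ] [0.5165 0.1226 0.125 ]
(array([0.5075, 0.1841, 0.1334]), np.float64(0.007378981741789701))
```

```bash
python3 - <<'E'
from h import *
w=cv2.imread("pics/w2.png");crop(w,260,200,380,320,5,"w2c.png")
crop(grab_frame("scene"),280,110,420,260,4,"s3.png")
E
```

```text
(no output)
```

View pics/w2c.png

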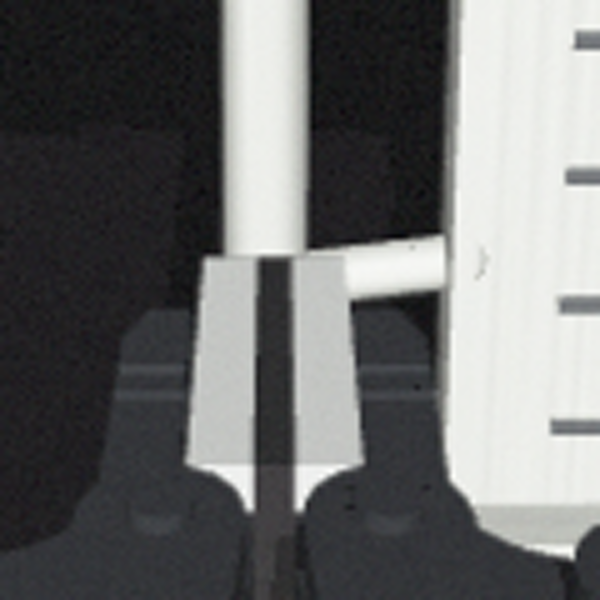

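View pics/s3.png

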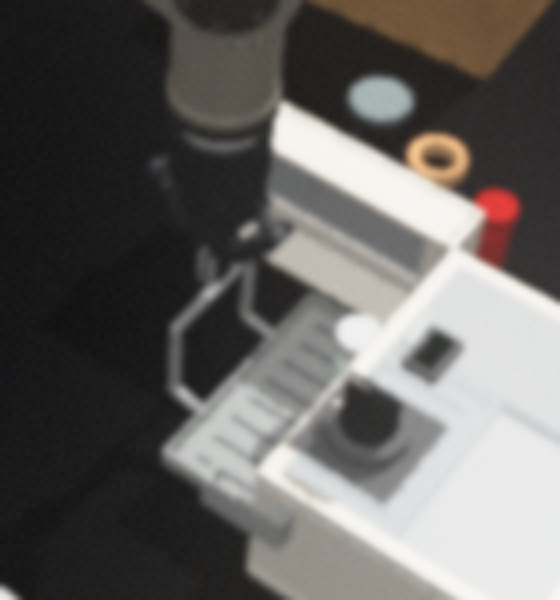

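Request:
apply_moves(
  series="0 0 0 0 0 0 1;0 0 0 0 0 0 1;0 0 0 0 0 0 1;0 0 0 0 0 0 1;0 0 0 0.01 0 0 1;0 0 0 0.02 0 0 1;0 0 0 0.02 0 0 1",
)

```text
clock: 4.35
tcp_pos: [0.5168, 0.1227, 0.0837]
orientation: [1.137, 1.254, -1.141]
contact_force: [-0.4, 0.4, -0.1]
grip_width: 0.0853
```

```bash
python3 - <<'E'
from h import *
cv2.imwrite("pics/w3.png",grab_frame("wrist"));crop(grab_frame("side"),270,120,400,260,4,"d4.png");print(get_obs()["tcp_pos"])
E
```

```text
[0.5176 0.123  0.0846]
```

View pics/w3.png

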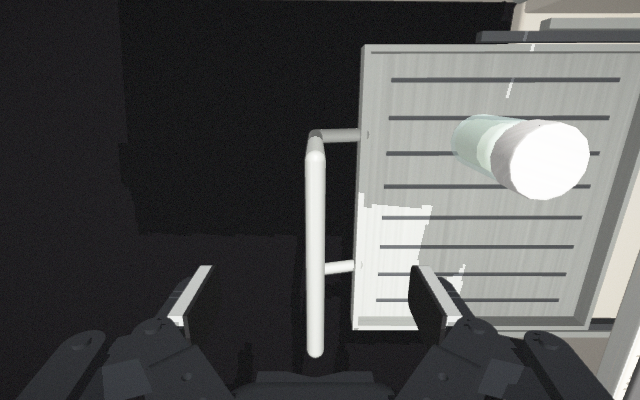

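View pics/d4.png

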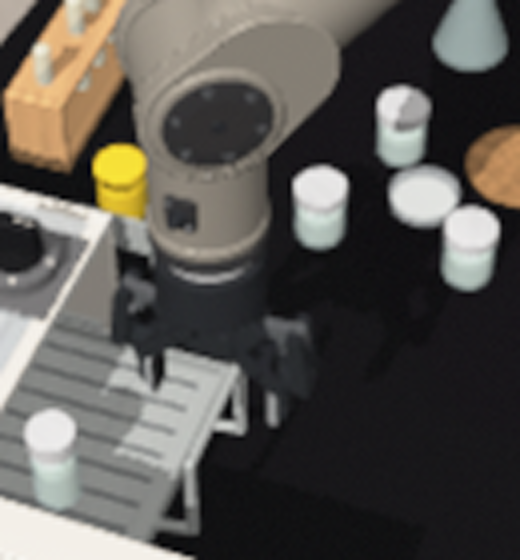

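```bash
python3 - <<'E'
from h import *
cd=camera_info("side");c=camera_info("wrist");p=get_obs()["tcp_pos"];j=np.array([np.cos(.095),np.sin(.095),0])
for dz in (0,.013,.03,.045,.06):
    print(dz,[proj(cd,p+s*.05*j+[0,0,dz]) for s in(1,-1)],[proj(c,p+s*.0427*j+[-.001,.011,dz]) for s in(1,-1)])
E
```

```text
0 [array([307.8834, 225.5318]), array([339.4869, 234.7381])] [array([387.4192, 217.2223]), array([241.9907, 217.1585])]
0.013 [array([307.6617, 222.8459]), array([339.4844, 232.0723])] [array([392.3989, 225.8486]), array([237.0615, 225.7814])]
0.03 [array([307.3669, 219.2768]), array([339.4811, 228.5291])] [array([400.0347, 239.0763]), array([229.5028, 239.004 ])]
0.045 [array([307.1024, 216.0728]), array([339.4782, 225.3475])] [array([408.1299, 253.0995]), array([221.4893, 253.0224])]
0.06 [array([306.8335, 212.8162]), array([339.4752, 222.1127])] [array([417.9138, 270.0482]), array([211.8039, 269.9655])]
```

Request:
apply_moves(
  series="0 0 0 0.01 0 0 1;0 0 0 0.018 0 0 1;0 0 0 0.018 0 0 0;0 0 0 0.018 0 0 0;0 0 0 0.018 0 0 0;0 0 0 0.018 0 0 0;0 0 0 0.018 0 0 0",
)

```text
clock: 5.32
tcp_pos: [0.5179, 0.123, 0.0672]
orientation: [1.139, 1.252, -1.139]
contact_force: [-0.4, -0.4, 2.3]
grip_width: 0.0075
```

```bash
python3 - <<'E'
from h import *
w=grab_frame("wrist");cv2.imwrite("pics/w4.png",w);print(get_obs()["grip_width"],get_obs()["contact_force"]);plan(np.append(get_obs()["tcp_pos"][:2]+cab(-.066,0)-cab(0,0),.067),.095)
E
```

```text
0.007751256730470132 [ 0.2828 -0.0455  1.2777]
w 0.000 0.000 -0.000 t 0.0002 -0.0660 -0.0000 rows>= 1.0560041200175565 tcp [0.5179 0.123  0.0672] q [ 0.1505  0.4806 -0.6279  1.9733  0.3858  0.8069 -0.6002] t 5.38
```

View pics/w4.png

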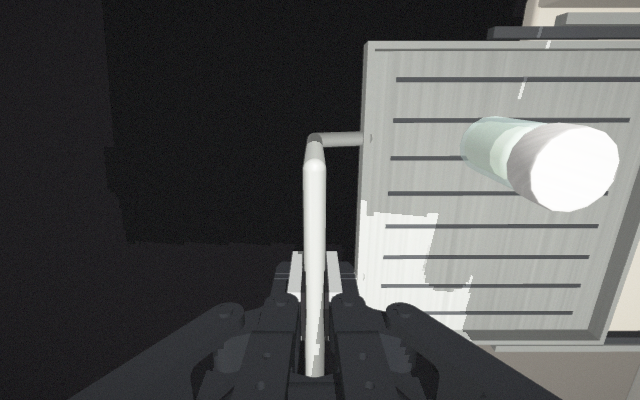

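Request:
apply_moves(
  series="0 0 0 0 -0.01 0 0;0 0 0 0 -0.025 0 0;0 0 0 0 -0.04 0 0;0 0 0 0 -0.055 0 0;0 0 0 0 -0.066 0 0;0 0 0 0 -0.066 0 0;0 0 0 0 -0.066 0 0",
)

```text
clock: 6.25
tcp_pos: [0.4523, 0.1167, 0.0671]
orientation: [1.14, 1.252, -1.138]
contact_force: [3.1, -1.1, 2.8]
grip_width: 0.0074
```

```bash
python3 - <<'E'
from h import *
print(get_obs()["contact_force"],get_obs()["tcp_pos"])
w=grab_frame("wrist");cv2.imwrite("pics/w5.png",w);crop(grab_frame("side"),180,120,400,320,3,"d5.png")
E
```

```text
[ 3.0783 -1.0834  2.7562] [0.4523 0.1167 0.0671]
```

View pics/d5.png

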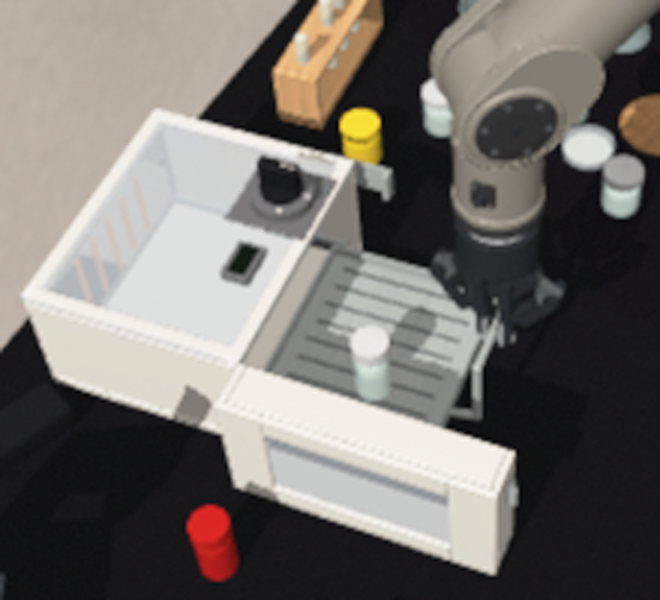

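View pics/w5.png

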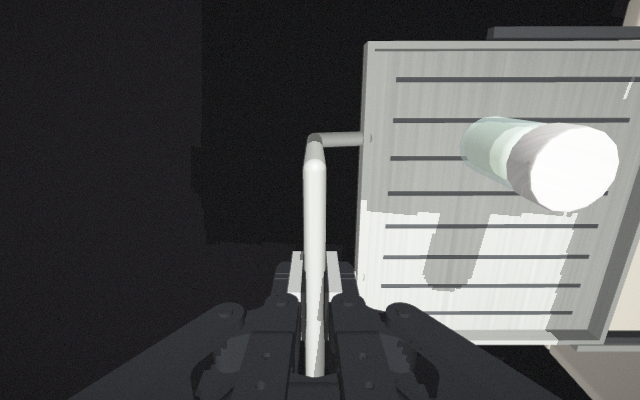

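Request:
apply_moves(
  series="0 0 0 0 -0.003 0 0;0 0 0 0 -0.006 0 0;0 0 0 0 -0.006 0 0",
)

```text
clock: 6.72
tcp_pos: [0.4527, 0.117, 0.0674]
orientation: [1.149, 1.247, -1.13]
contact_force: [23.9, 0.2, -22.4]
grip_width: 0.0075
```

Request:
apply_moves(
  series="0 0 0 0 0.006 0 0;0 0 0 0 0.006 0 1;0 0 0 0 0.006 0 1;0 0 0 0 0.006 0 1;0 0 0 -0.06 0.006 0 1;0 0 0 -0.12 0.006 0 1;0 0 0 -0.18 0.006 0 1;0 0 0 -0.2 0.006 0 1;0 0 0 -0.2 0.006 0 1",
)

```text
clock: 7.85
tcp_pos: [0.4526, 0.1169, 0.2682]
orientation: [1.14, 1.25, -1.137]
contact_force: [0.7, 0.5, -0.1]
grip_width: 0.0856
```

```bash
sed -i 's/^O=.*/O=np.array([.6525,.138]);YAW=.095/' h.py; python3 - <<'E'
from h import *
c=camera_info("wrist");w=grab_frame("wrist");cv2.imwrite("pics/w6.png",w);crop(grab_frame("side"),180,120,400,320,3,"d6.png");print(get_obs()["tcp_pos"])
np.save("c6.npy",c,allow_pickle=True)
E
```

```text
[0.4512 0.1163 0.2658]
```

View pics/w6.png

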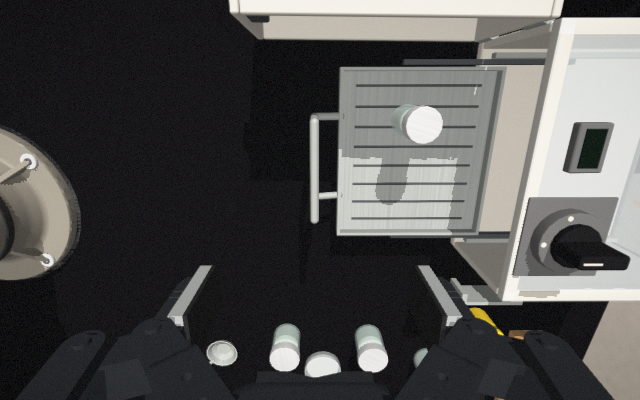

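```bash
python3 - <<'E'
from h import *
c=camera_info("wrist")
sc=cab(-.076,0);print("shelf mid expected",sc,"bar",cab(-.201,0))
for n,u,z in [("bar L",(315,117),.125),("bar R",(314,220),.125),("cap",(424,125),.111),("FL",(340,68),.045),("BL",(506,68),.045),("BR",(483,236),.045),("FR",(337,235),.045),("roofL",(563,18),.15),("roofR",(512,298),.15),("A",(285,359),.058),("B",(371,357),.058),("dish",(322,363),.014)]:
    p=onz(c,u,z);q=p[:2]-O;cc,ss=np.cos(YAW),np.sin(YAW)
    print(n,p,"cab",cc*q[0]+ss*q[1],-ss*q[0]+cc*q[1])
E
```

```text
shelf mid expected [0.5768 0.1308] bar [0.4524 0.1189]
bar L [0.4461 0.1738 0.125 ] cab -0.20212274508624206 0.05522152281303051
bar R [0.4551 0.0692 0.125 ] cab -0.20307288826720027 -0.049779901037376936
cap [0.555  0.1754 0.111 ] cab -0.0935394232988042 0.04648371726229917
FL [0.4697 0.2241 0.045 ] cab -0.17381773100673173 0.10310250546067598
BL [0.6565 0.242  0.045 ] cab 0.013856816874264495 0.10315226240426896
BR [0.6844 0.0358 0.045 ] cab 0.022071741956327613 -0.10471643856092033
FR [0.4905 0.0187 0.045 ] cab -0.1725887790391653 -0.10340648714480037
roofL [0.6356 0.2709 0.15  ] cab -0.004257360827336052 0.13390622256605453
roofR [0.6702 0.0111 0.15  ] cab 0.00554788948566607 -0.1279986701912202
A [ 0.4357 -0.1829  0.058 ] cab -0.2462946910516304 -0.2989252354824082
B [ 0.5623 -0.167   0.058 ] cab -0.11876726233724917 -0.2950332447157791
dish [ 0.4966 -0.2286  0.014 ] cab -0.19000437523117647 -0.3501163386595139
```

```bash
python3 - <<'E'
from h import *
plan((.555,.1745,.18),.095-np.pi/2)
plan((.555,.1745,.03),.095-np.pi/2)
E
```

```text
w 1.571 0.002 0.001 t 0.0856 0.1090 -0.0481 rows>= 8.411084698320122 tcp [0.4512 0.1163 0.2658] q [ 0.3266  0.1231 -0.7623  1.8999  0.0928  1.1558 -0.3746] t 7.95
w 1.571 0.002 0.001 t 0.2356 0.1093 -0.0482 rows>= 8.411084698320122 tcp [0.4512 0.1163 0.2658] q [ 0.3266  0.1231 -0.7623  1.8999  0.0928  1.1558 -0.3746] t 7.95
```

Request:
apply_moves(
  series="0.8 0 0 0 0.055 -0.024 1;1.571 0 0 0 0.109 -0.048 1;1.571 0 0 0.02 0.109 -0.048 1;1.571 0 0 0.04 0.109 -0.048 1;1.571 0 0 0.06 0.109 -0.048 1;1.571 0 0 0.086 0.109 -0.048 1;1.571 0 0 0.086 0.109 -0.048 1;1.571 0 0 0.086 0.109 -0.048 1;1.571 0 0 0.086 0.109 -0.048 1;1.571 0 0 0.086 0.109 -0.048 1;1.571 0 0 0.086 0.109 -0.048 1",
)

```text
clock: 9.32
tcp_pos: [0.5553, 0.1747, 0.1798]
orientation: [2.17, 0.104, -2.174]
contact_force: [0.5, -0.8, -0.1]
grip_width: 0.0854
```

```bash
python3 - <<'E'
from h import *
plan((.555,.1745,.03),.095-np.pi/2)
c=camera_info("wrist");w=grab_frame("wrist");cv2.imwrite("pics/w7.png",w)
print(proj(c,(.555,.1745,.111)))
E
```

```text
w 0.002 0.002 -0.000 t 0.1498 0.0001 0.0001 rows>= 2.3968383871917687 tcp [0.5553 0.1747 0.1798] q [-0.0482  0.3787 -0.4629  1.7709  0.1924  1.0387 -2.0554] t 9.32
[313.4601 199.7327]
```

View pics/w7.png

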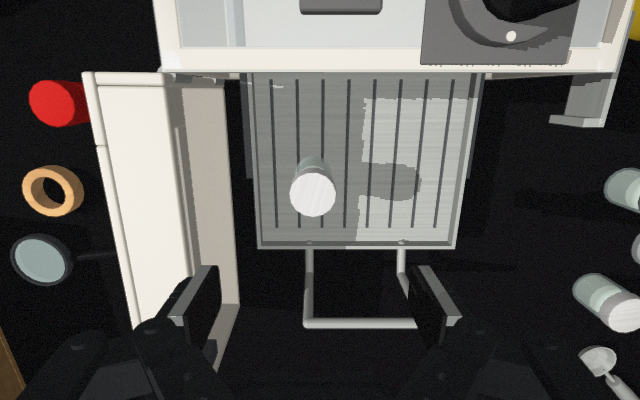

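Request:
apply_moves(
  series="0 0 0 0.05 0 -0.002 1;0 0 0 0.1 0 -0.002 1;0 0 0 0.125 0 -0.002 1;0 0 0 0.145 0 -0.002 1;0 0 0 0.145 0 -0.002 1",
)

```text
clock: 10.0
tcp_pos: [0.5571, 0.1747, 0.0347]
orientation: [2.17, 0.103, -2.175]
contact_force: [-0.9, -0.2, 0.6]
grip_width: 0.0861
```

```bash
python3 - <<'E'
from h import *
w=grab_frame("wrist");cv2.imwrite("pics/w8.png",w)
crop(grab_frame("side"),240,140,400,290,4,"d8.png")
E
```

```text
(no output)
```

View pics/w8.png

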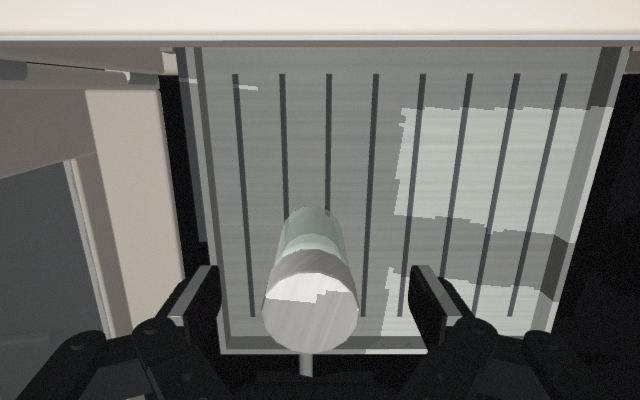

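View pics/d8.png

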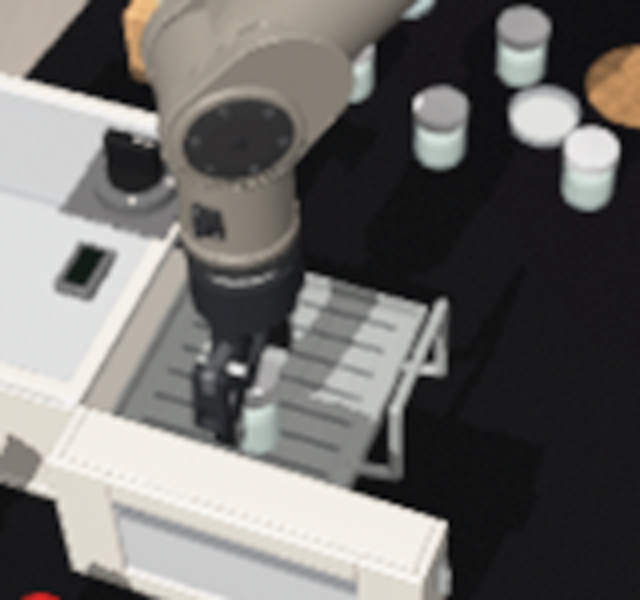

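Request:
apply_moves(
  series="0 0 0 0.01 0 0 1;0 0 0 0.02 0 0 1;0 0 0 0.02 0 0 0;0 0 0 0.02 0 0 0;0 0 0 0.02 0 0 0;0 0 0 0.02 0 0 0",
  force=30,
)

```text
clock: 10.85
tcp_pos: [0.5583, 0.1752, 0.0163]
orientation: [2.174, 0.103, -2.172]
contact_force: [-0.2, 0.2, 0.9]
grip_width: 0.0376
```

```bash
python3 - <<'E'
from h import *
plan((.557,.1745,.20),.095-np.pi/2)
plan((.437,-.322,.20),-2.0)
E
```

```text
w -0.000 -0.001 0.000 t -0.1837 0.0005 0.0013 rows>= 2.939156832132163 tcp [0.5583 0.1752 0.0163] q [-0.1094  0.5841 -0.3952  1.8868  0.3231  0.7326 -2.164 ] t 10.85
w 0.524 -0.001 0.000 t -0.1839 0.4834 0.1677 rows>= 8.700104888839546 tcp [0.5583 0.1752 0.0163] q [-0.1094  0.5841 -0.3952  1.8868  0.3231  0.7326 -2.164 ] t 10.85
```

Request:
apply_moves(
  series="0 0 0 -0.05 0 0 0;0 0 0 -0.1 0 0 0;0 0 0 -0.15 0 0 0;0 0 0 -0.184 0.02 0.007 0;0.1 0 0 -0.184 0.08 0.028 0;0.2 0 0 -0.184 0.14 0.05 0;0.3 0 0 -0.184 0.2 0.07 0;0.4 0 0 -0.184 0.26 0.09 0;0.5 0 0 -0.184 0.32 0.111 0;0.524 0 0 -0.184 0.38 0.132 0;0.524 0 0 -0.184 0.44 0.153 0;0.524 0 0 -0.184 0.483 0.168 0",
)

```text
clock: 12.35
tcp_pos: [0.4352, -0.3241, 0.2]
orientation: [-1.984, 0.434, 1.984]
contact_force: [0.4, 0.7, -1.2]
grip_width: 0.0372
```

```bash
python3 - <<'E'
from h import *
c=camera_info("wrist");w=grab_frame("wrist");cv2.imwrite("pics/w9.png",w)
h=cv2.cvtColor(w,cv2.COLOR_BGR2HSV);m=cv2.inRange(h,(5,80,60),(25,255,255))
n,_,st,ce=cv2.connectedComponentsWithStats(m)
for i in range(1,n):
    if st[i,4]>300: print(ce[i],st[i],onz(c,ce[i],.005))
print(proj(c,(.437,-.3225,.005)))
plan((.437,-.322,-.010),-2.0)
E
```

```text
[313.0052 161.6227] [ 269  119   89   86 5927] [ 0.4401 -0.3256  0.005 ]
[536.968  236.1993] [491 214  72  37 562] [ 0.2379 -0.5402  0.005 ]
[480.6116 247.8571] [465 229  33  36 448] [ 0.2515 -0.4719  0.005 ]
[311.6629 165.1244]
w -0.010 -0.001 -0.005 t 0.2099 -0.0123 -0.0001 rows>= 3.3643430541210795 tcp [ 0.4319 -0.332   0.2   ] q [ 0.6374  0.2609 -0.1192  1.856   0.0415  1.0256 -1.5091] t 12.4
```

View pics/w9.png

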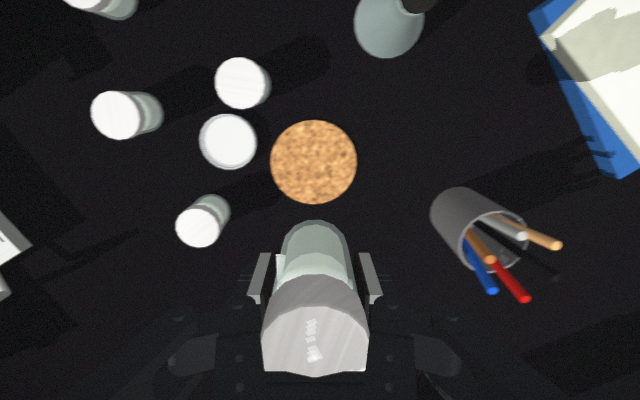

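Request:
apply_moves(
  series="0 0 0 0 0 0 0;0 0 0 0 0 0 0;0 0 0 0 0 0 0",
)

```text
clock: 12.78
tcp_pos: [0.4371, -0.3202, 0.2]
orientation: [-1.986, 0.43, 1.986]
contact_force: [-0.5, -0.1, -1.7]
grip_width: 0.0371
```

```bash
python3 - <<'E'
from h import *
plan((.438,-.324,-.009),-2.0)
E
```

```text
w 0.003 0.000 0.000 t 0.2090 0.0032 -0.0024 rows>= 3.344220188310711 tcp [ 0.4371 -0.3202  0.2   ] q [ 0.6276  0.2578 -0.1315  1.8604  0.0387  1.0259 -1.5169] t 12.78
```

Request:
apply_moves(
  series="0 0 0 0.05 0.003 -0.002 0;0 0 0 0.1 0.003 -0.002 0;0 0 0 0.15 0.003 -0.002 0;0 0 0 0.19 0.003 -0.002 0;0 0 0 0.2 0.003 -0.002 0;0 0 0 0.205 0.003 -0.002 0;0 0 0 0.209 0.003 -0.002 0;0 0 0 0.209 0.003 -0.002 0",
)

```text
clock: 13.78
tcp_pos: [0.4377, -0.3257, -0.0081]
orientation: [-1.986, 0.433, 1.983]
contact_force: [-0.1, 0.4, -0.8]
grip_width: 0.0375
```

```bash
python3 - <<'E'
from h import *
cv2.imwrite("pics/w10.png",grab_frame("wrist"));crop(grab_frame("side"),330,90,460,210,5,"d10.png")
E
```

```text
(no output)
```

View pics/d10.png

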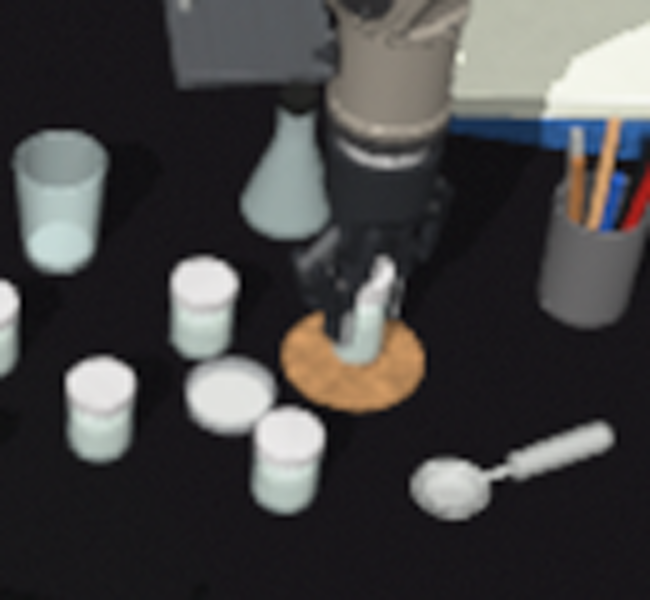

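Request:
apply_moves(
  series="0 0 0 0.002 0 0 0;0 0 0 0.004 0 0 0;0 0 0 0.004 0 0 0",
)

```text
clock: 14.25
tcp_pos: [0.4374, -0.3256, -0.0118]
orientation: [-1.985, 0.433, 1.984]
contact_force: [-3.8, 2.3, 13.0]
grip_width: 0.0376
```

Request:
apply_moves(
  series="0 0 0 -0.002 0 0 0;0 0 0 -0.002 0 0 0.6;0 0 0 -0.002 0 0 0.8;0 0 0 -0.002 0 0 1;0 0 0 -0.002 0 0 1;0 0 0 -0.04 0 0 1;0 0 0 -0.09 0 0 1;0 0 0 -0.14 0 0 1;0 0 0 -0.2 0 0 1;0 0 0 -0.21 0 0 1;0 0 0 -0.21 0 0 1",
)

```text
clock: 15.62
tcp_pos: [0.4371, -0.3254, 0.1972]
orientation: [-1.985, 0.433, 1.983]
contact_force: [-0.7, 0.4, -0.4]
grip_width: 0.0859
```

```bash
python3 - <<'E'
from h import *
c=camera_info("wrist");w=grab_frame("wrist");cv2.imwrite("pics/w11.png",w);crop(grab_frame("side"),310,90,460,210,5,"d11.png")
print(get_obs()["tcp_pos"],[k for k in [proj(c,(.438,-.325,.083))]])
E
```

```text
[ 0.436  -0.3247  0.1952] [array([312.6751, 184.1777])]
```

View pics/d11.png

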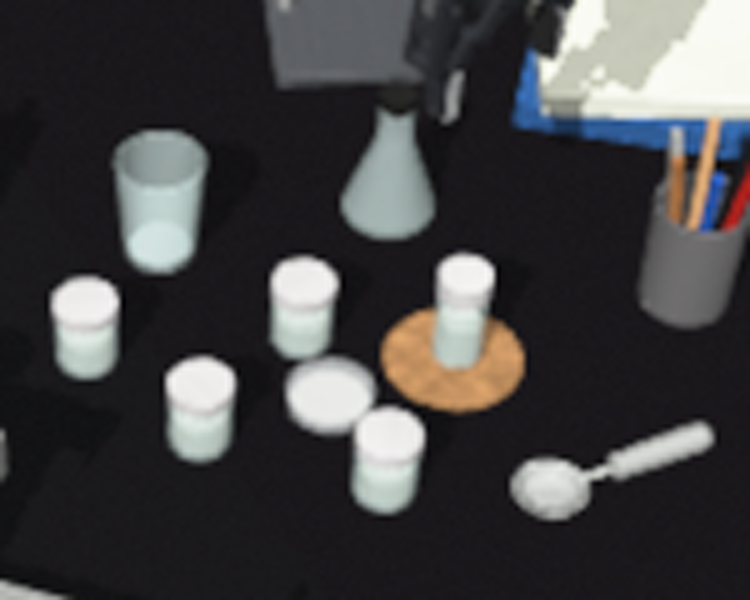

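View pics/w11.png

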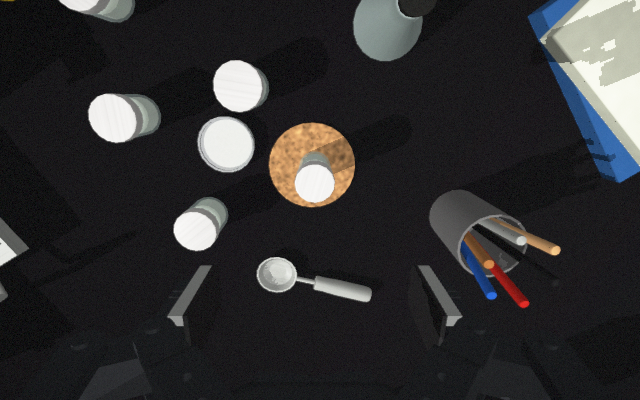

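```bash
python3 - <<'E'
from h import *
c=camera_info("wrist");w=cv2.imread("pics/w11.png")
m=(w.min(2)>170).astype(np.uint8);cn,_=cv2.findContours(m,cv2.RETR_EXTERNAL,cv2.CHAIN_APPROX_NONE)
for k in cn:
    if 500<cv2.contourArea(k)<4000:
        (u,v),ax,_=cv2.fitEllipse(k);print((round(u,1),round(v,1)),np.round(ax,1),"z58",onz(c,(u,v),.058),"z83",onz(c,(u,v),.083)[:2])
E
```

```text
(303.8, 281.5) [ 34.7 107.8] z58 [ 0.333  -0.2656  0.058 ] z83 [ 0.347 -0.273]
(194.5, 230.7) [36.7 42.5] z58 [ 0.4362 -0.1873  0.058 ] z83 [ 0.4421 -0.2009]
(314.2, 183.1) [37.2 39.1] z58 [ 0.431  -0.3231  0.058 ] z83 [ 0.4373 -0.326 ]
(225.2, 144.0) [51.9 56.7] z58 [ 0.502  -0.2615  0.058 ] z83 [ 0.5027 -0.2693]
(112.1, 117.8) [42.6 51.5] z58 [ 0.5674 -0.1772  0.058 ] z83 [ 0.5629 -0.1916]
(237.3, 85.6) [46.9 51.4] z58 [ 0.5436 -0.2977  0.058 ] z83 [ 0.541  -0.3026]
```

```bash
cat >> h.py <<'E'
def planx(p,a):
    o=get_obs();R0=R.from_rotvec(o["orientation"])
    y=np.array([np.cos(a),np.sin(a),0]);x=np.array([0,0,-1.]);Rt=R.from_matrix(np.stack([x,y,np.cross(x,y)],1))
    w=(R0.inv()*Rt).as_rotvec();t=R0.inv().apply(np.array(p)-o["tcp_pos"]);print("w %.3f %.3f %.3f t %.4f %.4f %.4f"%(*w,*t),"rows",round(np.linalg.norm(t)/.0625,1),round(np.degrees(np.linalg.norm(w))/10.7,1),"tcp",o["tcp_pos"],"q",o["joints"],"t",round(o["clock"],2))
E
python3 - <<'E'
from h import *
planx((.436,-.186,.15),.9)
E
```

```text
w -2.900 0.000 0.004 t 0.0455 -0.1261 0.0576 rows 2.3 15.5 tcp [ 0.436  -0.3247  0.1952] q [ 0.6353  0.2672 -0.1317  1.8595  0.0406  1.0204 -1.5131] t 15.72
```

Request:
apply_moves(
  series="-0.4 0 0 0 -0.06 0.03 1;-0.8 0 0 0 -0.126 0.058 1;-1.4 0 0 0 -0.126 0.058 1;-1.4 0 0 0 -0.126 0.058 1;-1.4 0 0 0 -0.126 0.058 1;-1.4 0 0 0 -0.126 0.058 1;-1.4 0 0 0 -0.126 0.058 1;-1.4 0 0 0 -0.126 0.058 1;-2.0 0 0 0 -0.126 0.058 1;-2.0 0 0 0 -0.126 0.058 1;-2.0 0 0 0 -0.126 0.058 1;-2.0 0 0 0.045 -0.126 0.058 1",
)

```text
clock: 17.23
tcp_pos: [0.4384, -0.1871, 0.1522]
orientation: [1.208, 1.207, -1.205]
contact_force: [0.4, -0.5, -0.2]
grip_width: 0.0851
```

```bash
python3 - <<'E'
from h import *
planx((.436,-.186,-.03),.9)
E
```

```text
w -0.897 0.003 -0.003 t 0.1822 -0.0031 -0.0013 rows 2.9 4.8 tcp [ 0.4384 -0.1871  0.1522] q [ 0.6655  0.2308 -0.4463  2.038   0.1272  0.8948  0.1526] t 17.23
```

Request:
apply_moves(
  series="-0.2 0 0 0 -0.001 0 1;-0.4 0 0 0 -0.001 0 1;-0.6 0 0 0 -0.001 0 1;-0.75 0 0 0.02 -0.001 0 1;-0.897 0 0 0.06 -0.001 0 1;-0.897 0 0 0.11 -0.001 0 1;-0.897 0 0 0.15 -0.001 0 1;-0.897 0 0 0.18 -0.001 0 1;-0.897 0 0 0.18 -0.001 0 1",
)

```text
clock: 18.35
tcp_pos: [0.4325, -0.185, -0.031]
orientation: [0.528, 1.513, -0.527]
contact_force: [0.4, 0.2, 0.2]
grip_width: 0.0852
```

```bash
python3 - <<'E'
from h import *
planx((.436,-.186,-.03),.9)
cv2.imwrite("pics/w12.png",grab_frame("wrist"));crop(grab_frame("side"),310,90,460,210,5,"d12.png")
E
```

```text
w -0.002 -0.007 0.002 t -0.0010 0.0014 0.0033 rows 0.1 0.0 tcp [ 0.4325 -0.185  -0.031 ] q [ 0.6346  0.5465 -0.4391  2.1595  0.4485  0.5307  0.7557] t 18.35
```

View pics/w12.png

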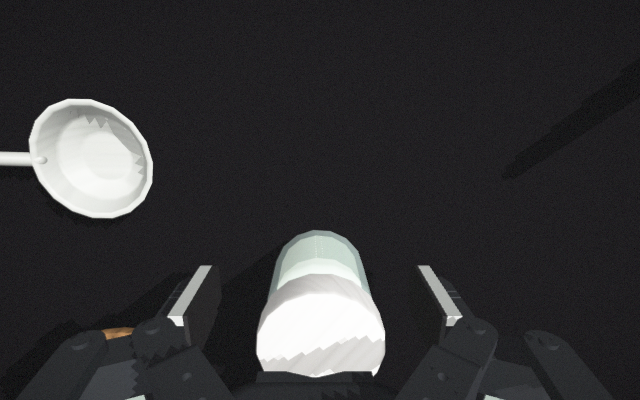

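View pics/d12.png

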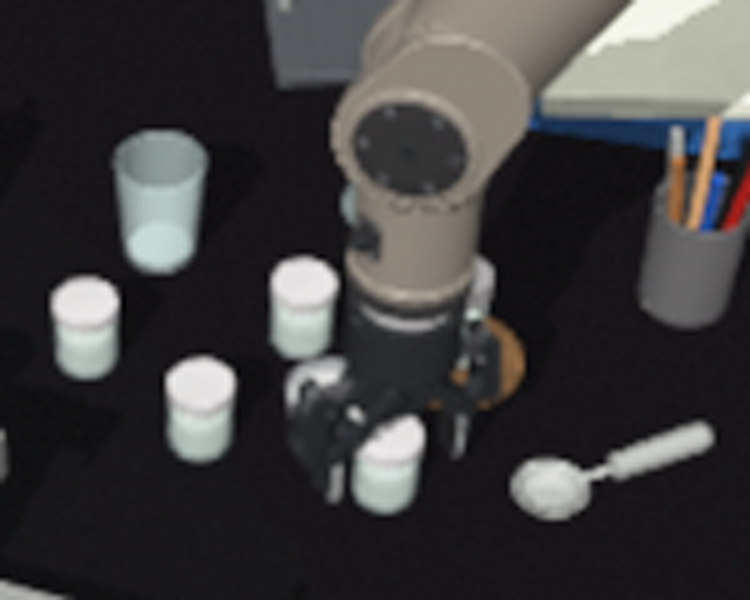

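Request:
apply_moves(
  series="0 0 0 0 0.001 0.003 0;0 0 0 0 0.001 0.003 0;0 0 0 0 0.001 0.003 0;0 0 0 0 0.001 0.003 0;0 0 0 -0.05 0.001 0.003 0;0 0 0 -0.1 0.001 0.003 0;0 0 0 -0.15 0.001 0.003 0;0 0 0 -0.16 0.001 0.003 0",
)

```text
clock: 19.45
tcp_pos: [0.4406, -0.1884, 0.1352]
orientation: [0.526, 1.499, -0.528]
contact_force: [0.5, -0.0, -1.9]
grip_width: 0.0454
```

```bash
python3 - <<'E'
from h import *
a=.095+np.pi/2
for s in [(.02,.05),(.02,-.05),(-.045,.05),(-.045,-.05)]: print(s,cab(-.076+s[0],s[1]))
p=cab(-.056,.05);planx((*p,.13),a)
c=camera_info("wrist");w=grab_frame("wrist");cv2.imwrite("pics/w13.png",w)
E
```

```text
(0.02, 0.05) [0.592  0.1825]
(0.02, -0.05) [0.6015 0.0829]
(-0.045, 0.05) [0.5273 0.1763]
(-0.045, -0.05) [0.5368 0.0767]
w -0.769 0.006 0.001 t 0.0049 0.3842 -0.1133 rows 6.4 4.1 tcp [ 0.4406 -0.1884  0.1352] q [ 0.7964  0.2808 -0.6046  2.0431  0.2099  0.8706  0.9715] t 19.45
```

View pics/w13.png

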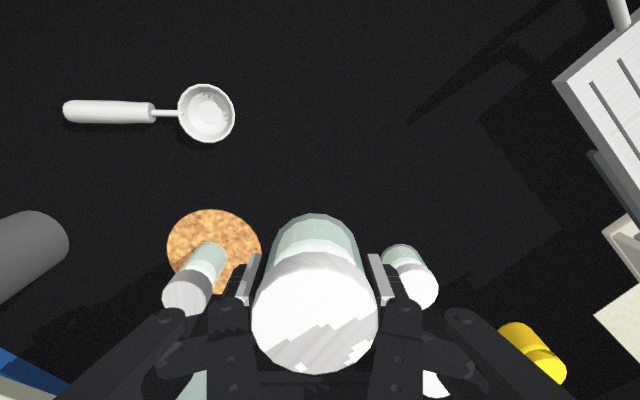

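Request:
apply_moves(
  series="-0.15 0 0 0.005 0.05 -0.015 0;-0.3 0 0 0.005 0.11 -0.03 0;-0.45 0 0 0.005 0.17 -0.05 0;-0.6 0 0 0.005 0.23 -0.068 0;-0.769 0 0 0.005 0.29 -0.085 0;-0.769 0 0 0.005 0.34 -0.1 0;-0.769 0 0 0.005 0.384 -0.113 0;-0.769 0 0 0.005 0.384 -0.113 0;-0.769 0 0 0.005 0.384 -0.113 0",
)

```text
clock: 20.62
tcp_pos: [0.5888, 0.1819, 0.1249]
orientation: [-0.076, 1.573, 0.074]
contact_force: [-0.6, -0.2, -1.7]
grip_width: 0.0453
```

```bash
python3 - <<'E'
from h import *
a=.095+np.pi/2
planx((*cab(-.056,.05),.005),a)
E
```

```text
w 0.000 -0.003 0.001 t 0.1199 0.0004 0.0036 rows 1.9 0.0 tcp [0.5888 0.1819 0.1249] q [ 0.1628  0.5735 -0.7808  1.7232  0.4584  1.0407  0.889 ] t 20.62
```

Request:
apply_moves(
  series="0 0 0 0.05 0 0.003 0;0 0 0 0.09 0 0.003 0;0 0 0 0.11 0 0.003 0;0 0 0 0.118 0 0.003 0;0 0 0 0.122 0 0.003 0;0 0 0 0.122 0 0.003 0",
)

```text
clock: 21.38
tcp_pos: [0.5942, 0.1836, 0.0064]
orientation: [-0.074, 1.567, 0.075]
contact_force: [0.4, 0.3, -2.6]
grip_width: 0.0451
```

Request:
apply_moves(
  series="0 0 0 0.002 0 0 0;0 0 0 0.003 0 0 0;0 0 0 0.003 0 0 0",
)

```text
clock: 21.75
tcp_pos: [0.5965, 0.1839, 0.0059]
orientation: [-0.074, 1.563, 0.074]
contact_force: [-0.0, -4.0, 16.7]
grip_width: 0.0453
```

Request:
apply_moves(
  series="0 0 0 -0.001 0 0 0;0 0 0 -0.001 0 0 0.65;0 0 0 -0.001 0 0 0.68;0 0 0 -0.001 0 0 0.7;0 0 0 -0.04 0 0 0.7;0 0 0 -0.09 0 0 0.7;0 0 0 -0.14 0 0 1;0 0 0 -0.15 0 0 1;0 0 0 -0.15 0 0 1",
)

```text
clock: 22.88
tcp_pos: [0.5931, 0.1831, 0.152]
orientation: [-0.075, 1.569, 0.075]
contact_force: [0.1, 0.3, 0.1]
grip_width: 0.0855
```

```bash
python3 - <<'E'
from h import *
w=grab_frame("wrist");cv2.imwrite("pics/w14.png",w);cv2.imwrite("pics/d14.png",grab_frame("side"))
planx((.567,-.175,.15),.6)
E
```

```text
w 1.066 -0.002 0.002 t 0.0007 -0.3535 -0.0589 rows 5.7 5.7 tcp [0.5921 0.1825 0.1502] q [ 0.1731  0.5521 -0.7957  1.6936  0.4369  1.0857  0.9081] t 22.98
```

View pics/w14.png

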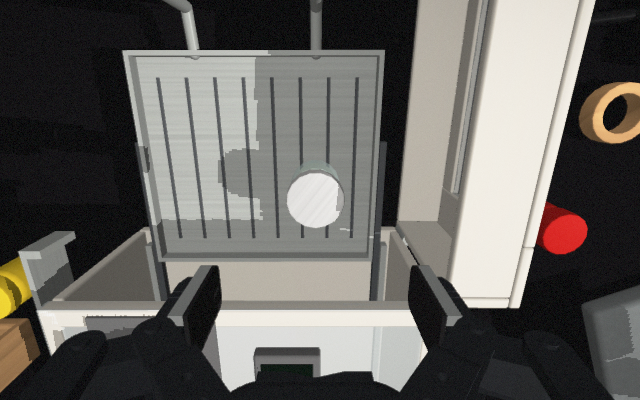

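View pics/d14.png

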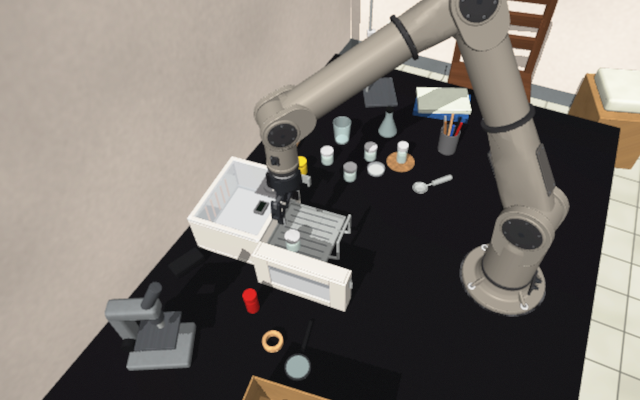

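Request:
apply_moves(
  series="0.19 0 0 0 -0.06 -0.01 1;0.38 0 0 0 -0.12 -0.02 1;0.56 0 0 0 -0.18 -0.03 1;0.75 0 0 0 -0.24 -0.04 1;0.94 0 0 0 -0.3 -0.05 1;1.066 0 0 0 -0.353 -0.059 1;1.066 0 0 0 -0.353 -0.059 1;1.066 0 0 0.05 -0.353 -0.059 1;1.066 0 0 0.07 -0.353 -0.059 1;1.066 0 0 0.07 -0.353 -0.059 1",
)

```text
clock: 24.22
tcp_pos: [0.5663, -0.1725, 0.0799]
orientation: [0.756, 1.44, -0.757]
contact_force: [-1.1, 0.0, 0.7]
grip_width: 0.0853
```

```bash
python3 - <<'E'
from h import *
c=camera_info("wrist");w=grab_frame("wrist");cv2.imwrite("pics/w15.png",w)
planx((.567,-.175,-.03),.6);print(proj(c,(.567,-.175,.058)))
E
```

```text
w 0.001 -0.002 0.001 t 0.1116 -0.0017 0.0016 rows 1.8 0.0 tcp [ 0.5676 -0.1728  0.0816] q [ 0.5625  0.5189 -0.4896  1.8259  0.308   0.8742  0.5288] t 24.27
[314.0053 224.5334]
```

View pics/w15.png

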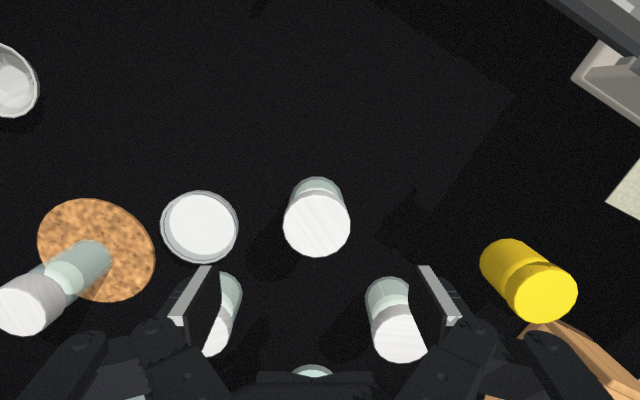

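Request:
apply_moves(
  series="0 0 0 0.05 -0.001 0.001 1;0 0 0 0.09 -0.001 0.001 1;0 0 0 0.11 -0.001 0.001 1;0 0 0 0.11 -0.001 0.001 1;0 0 0 0.111 -0.001 0.001 0;0 0 0 0.111 -0.001 0.001 0;0 0 0 0.111 -0.001 0.001 0;0 0 0 0.111 -0.001 0.001 0;0 0 0 0.06 -0.001 0.001 0;0 0 0 0 -0.001 0.001 0;0 0 0 -0.05 -0.001 0.001 0;0 0 0 -0.05 -0.001 0.001 0",
)

```text
clock: 25.78
tcp_pos: [0.5708, -0.1757, 0.1369]
orientation: [0.758, 1.426, -0.755]
contact_force: [0.0, 0.2, -2.3]
grip_width: 0.0451
```

```bash
python3 - <<'E'
from h import *
a=.095+np.pi/2
planx((*cab(-.056,-.05),.13),a)
E
```

```text
w -1.066 0.009 -0.001 t 0.0065 0.1713 -0.1962 rows 4.2 5.7 tcp [ 0.5708 -0.1757  0.1369] q [ 0.5909  0.454  -0.5189  1.7826  0.2696  0.9663  0.5626] t 25.77
```

Request:
apply_moves(
  series="-0.19 0 0 0.006 0.03 -0.035 0;-0.38 0 0 0.006 0.07 -0.08 0;-0.56 0 0 0.006 0.11 -0.12 0;-0.75 0 0 0.006 0.15 -0.165 0;-0.94 0 0 0.006 0.171 -0.196 0;-1.066 0 0 0.006 0.171 -0.196 0;-1.066 0 0 0.006 0.171 -0.196 0;-1.066 0 0 0.006 0.171 -0.196 0",
)

```text
clock: 26.78
tcp_pos: [0.5976, 0.082, 0.1251]
orientation: [-0.072, 1.571, 0.071]
contact_force: [-0.3, -0.7, -1.2]
grip_width: 0.0455
```

```bash
python3 - <<'E'
from h import *
a=.095+np.pi/2
planx((*cab(-.056,-.05),.004),a)
E
```

```text
w -0.004 -0.001 0.001 t 0.1211 0.0007 0.0041 rows 1.9 0.0 tcp [0.5976 0.082  0.1251] q [ 0.3395  0.5533 -0.7888  1.7563  0.4519  1.0243  1.0456] t 26.77
```

Request:
apply_moves(
  series="0 0 0 0.05 0 0.001 0;0 0 0 0.09 0 0.001 0;0 0 0 0.11 0 0.001 0;0 0 0 0.118 0 0.001 0;0 0 0 0.121 0 0.001 0;0 0 0 0.123 0 0.001 0;0 0 0 0.123 0 0.001 0",
)

```text
clock: 27.65
tcp_pos: [0.6014, 0.0836, 0.0055]
orientation: [-0.074, 1.565, 0.074]
contact_force: [0.7, -0.6, 4.8]
grip_width: 0.0452
```

Contact felt (4.8 N); release and rise.

Request:
apply_moves(
  series="0 0 0 0.001 0 0 0.65;0 0 0 0 0 0 0.68;0 0 0 0 0 0 0.7;0 0 0 0 0 0 0.7;0 0 0 -0.04 0 0 0.7;0 0 0 -0.09 0 0 0.7;0 0 0 -0.14 0 0 1;0 0 0 -0.15 0 0 1;0 0 0 -0.15 0 0 1",
)

```text
clock: 28.78
tcp_pos: [0.5992, 0.0831, 0.1531]
orientation: [-0.075, 1.569, 0.074]
contact_force: [0.0, -0.1, -0.1]
grip_width: 0.0851
```

```bash
python3 - <<'E'
from h import *
w=grab_frame("wrist");cv2.imwrite("pics/w16.png",w);d=grab_frame("side");crop(d,180,100,440,300,3,"d16.png")
planx((.542,-.295,.15),.69)
cd=camera_info("side")
for p in [(.542,-.295,.058),(.673,-.212,.058)]: print((proj(cd,p)-[180,100])*3)
E
```

```text
w 0.976 -0.002 0.002 t 0.0017 -0.3706 -0.0916 rows 6.1 5.2 tcp [0.5981 0.0827 0.1513] q [ 0.3525  0.5276 -0.8072  1.7307  0.427   1.071   1.0685] t 28.88
[572.0676 138.6714]
[440.2404 150.2495]
```

View pics/d16.png

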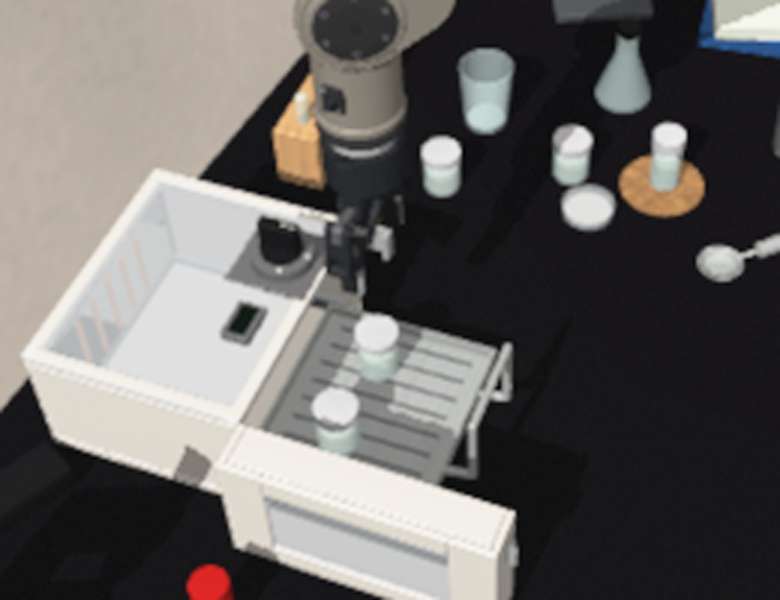

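View pics/w16.png

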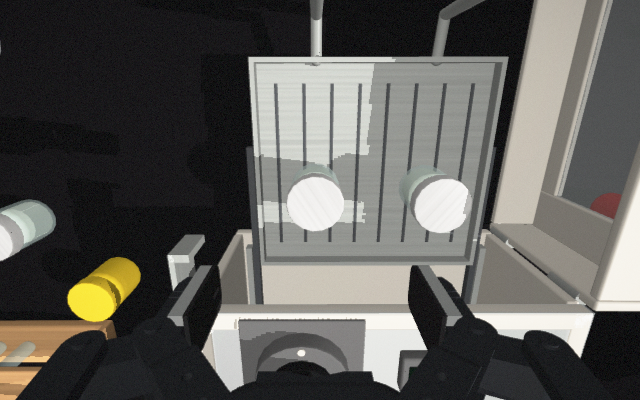

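Request:
apply_moves(
  series="0.17 0 0 0 -0.06 -0.015 1;0.34 0 0 0 -0.12 -0.03 1;0.51 0 0 0 -0.18 -0.045 1;0.68 0 0 0 -0.24 -0.06 1;0.85 0 0 0 -0.3 -0.075 1;0.976 0 0 0 -0.36 -0.09 1;0.976 0 0 0 -0.37 -0.091 1;0.976 0 0 0.05 -0.37 -0.091 1;0.976 0 0 0.07 -0.37 -0.091 1;0.976 0 0 0.07 -0.37 -0.091 1",
)

```text
clock: 30.12
tcp_pos: [0.5423, -0.292, 0.0808]
orientation: [0.687, 1.464, -0.686]
contact_force: [-0.1, -0.1, 1.6]
grip_width: 0.0853
```

```bash
python3 - <<'E'
from h import *
c=camera_info("wrist");w=grab_frame("wrist");cv2.imwrite("pics/w17.png",w)
planx((.542,-.295,-.03),.69);print(proj(c,(.542,-.295,.058)))
E
```

```text
w 0.002 -0.002 0.000 t 0.1126 -0.0028 0.0009 rows 1.8 0.0 tcp [ 0.5437 -0.2926  0.0826] q [ 0.7616  0.5544 -0.4987  1.7661  0.3249  0.9053  0.8141] t 30.18
[312.049  223.5373]
```

View pics/w17.png

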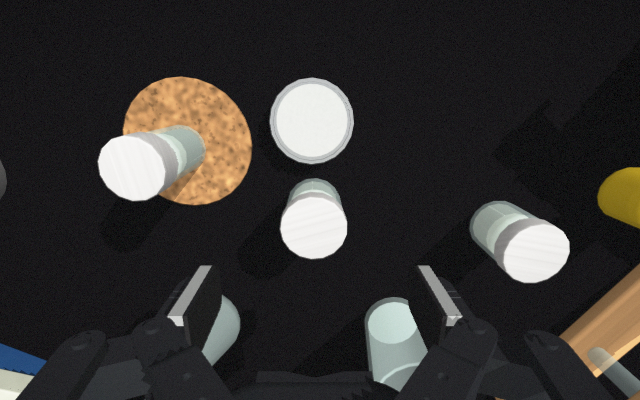

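Request:
apply_moves(
  series="0 0 0 0.05 -0.002 0.001 1;0 0 0 0.09 -0.002 0.001 1;0 0 0 0.11 -0.002 0.001 1;0 0 0 0.11 -0.002 0.001 1;0 0 0 0.112 -0.002 0.001 0;0 0 0 0.112 -0.002 0.001 0;0 0 0 0.112 -0.002 0.001 0;0 0 0 0.112 -0.002 0.001 0;0 0 0 0.06 -0.002 0.001 0;0 0 0 0 -0.002 0.001 0;0 0 0 -0.05 -0.002 0.001 0;0 0 0 -0.05 -0.002 0.001 0",
)

```text
clock: 31.68
tcp_pos: [0.5458, -0.2969, 0.138]
orientation: [0.687, 1.45, -0.687]
contact_force: [0.6, -0.2, -2.3]
grip_width: 0.0451
```

```bash
python3 - <<'E'
from h import *
a=.095+np.pi/2
planx((*cab(-.121,.05),.13),a)
E
```

```text
w -0.976 0.009 0.001 t 0.0059 0.2869 -0.3768 rows 7.6 5.2 tcp [ 0.5458 -0.2969  0.138 ] q [ 0.7878  0.4922 -0.5257  1.7231  0.2885  0.9945  0.8468] t 31.68
```

Request:
apply_moves(
  series="-0.13 0 0 0.006 0.035 -0.045 0;-0.25 0 0 0.006 0.07 -0.095 0;-0.4 0 0 0.006 0.11 -0.145 0;-0.55 0 0 0.006 0.15 -0.195 0;-0.7 0 0 0.006 0.19 -0.245 0;-0.85 0 0 0.006 0.23 -0.3 0;-0.976 0 0 0.006 0.27 -0.35 0;-0.976 0 0 0.006 0.287 -0.377 0;-0.976 0 0 0.006 0.287 -0.377 0;-0.976 0 0 0.006 0.287 -0.377 0",
)

```text
clock: 32.92
tcp_pos: [0.5235, 0.1765, 0.1259]
orientation: [-0.076, 1.571, 0.074]
contact_force: [0.7, -0.5, -1.2]
grip_width: 0.0454
```

```bash
python3 - <<'E'
from h import *
a=.095+np.pi/2
planx((*cab(-.121,.05),.004),a)
E
```

```text
w 0.000 -0.002 0.001 t 0.1219 -0.0005 0.0039 rows 2.0 0.0 tcp [0.5235 0.1765 0.1259] q [ 0.2196  0.4877 -0.8479  1.8721  0.437   0.9806  0.8442] t 32.92
```

Request:
apply_moves(
  series="0 0 0 0.05 0 0.001 0;0 0 0 0.09 0 0.001 0;0 0 0 0.11 0 0.001 0;0 0 0 0.118 0 0.001 0;0 0 0 0.121 0 0.001 0;0 0 0 0.123 0 0.001 0;0 0 0 0.123 0 0.001 0",
)

```text
clock: 33.8
tcp_pos: [0.5265, 0.1781, 0.0054]
orientation: [-0.074, 1.567, 0.075]
contact_force: [0.7, -1.2, 5.2]
grip_width: 0.0457
```

Request:
apply_moves(
  series="0 0 0 0.001 0 0 0.65;0 0 0 0 0 0 0.68;0 0 0 0 0 0 0.7;0 0 0 0 0 0 0.7;0 0 0 -0.04 0 0 0.7;0 0 0 -0.09 0 0 0.7;0 0 0 -0.14 0 0 1;0 0 0 -0.15 0 0 1;0 0 0 -0.15 0 0 1",
)

```text
clock: 34.92
tcp_pos: [0.5253, 0.1775, 0.1541]
orientation: [-0.075, 1.569, 0.074]
contact_force: [0.4, 0.2, -0.5]
grip_width: 0.0855
```

```bash
python3 - <<'E'
from h import *
d=grab_frame("side");crop(d,180,100,440,300,3,"d18.png")
planx((.673,-.212,.15),.0)
cd=camera_info("side")
for p in [(.542,-.295,.058),(.673,-.212,.058)]: print((proj(cd,p)-[180,100])*3)
E
```

```text
w 1.666 -0.000 0.001 t 0.0032 -0.4015 0.1108 rows 6.7 8.9 tcp [0.5246 0.1772 0.153 ] q [ 0.2398  0.4584 -0.8709  1.8447  0.4063  1.0287  0.8699] t 34.98
[572.0676 138.6714]
[440.2404 150.2495]
```

View pics/d18.png

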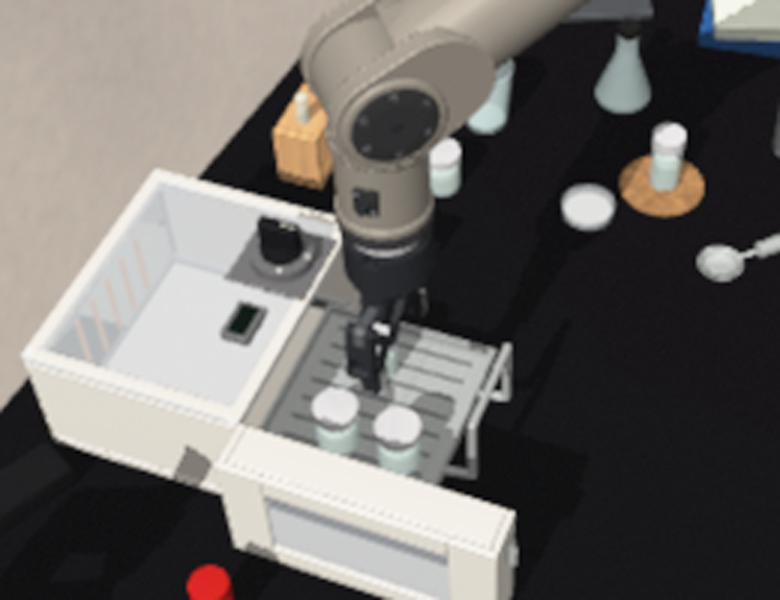

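Request:
apply_moves(
  series="0.18 0 0 0 -0.06 0 1;0.36 0 0 0 -0.12 0.01 1;0.54 0 0 0 -0.18 0.03 1;0.72 0 0 0 -0.24 0.05 1;0.9 0 0 0 -0.3 0.07 1;1.08 0 0 0 -0.36 0.09 1;1.26 0 0 0 -0.401 0.111 1;1.366 0 0 0 -0.401 0.111 1;1.366 0 0 0.05 -0.401 0.111 1;1.366 0 0 0.07 -0.401 0.111 1;1.366 0 0 0.07 -0.401 0.111 1",
)

```text
clock: 36.35
tcp_pos: [0.6716, -0.2103, 0.0809]
orientation: [0.984, 1.342, -0.988]
contact_force: [1.5, -1.0, 1.0]
grip_width: 0.0855
```

```bash
python3 - <<'E'
from h import *
c=camera_info("wrist");w=grab_frame("wrist");cv2.imwrite("pics/w19.png",w)
planx((.673,-.212,-.03),.3);print(proj(c,(.673,-.212,.058)))
E
```

```text
w 0.000 -0.001 0.002 t 0.1131 -0.0004 0.0015 rows 1.8 0.0 tcp [ 0.6732 -0.2106  0.0831] q [ 0.4944  0.6693 -0.4225  1.5402  0.3067  1.0004  0.286 ] t 36.4
[316.2691 223.0733]
```

View pics/w19.png

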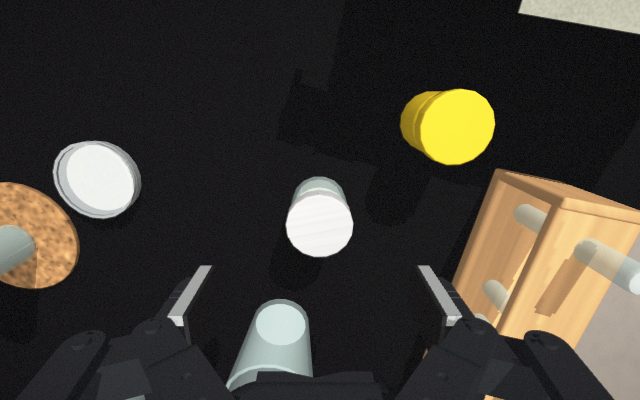

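Request:
apply_moves(
  series="0 0 0 0.05 0.001 0.001 1;0 0 0 0.09 0.001 0.001 1;0 0 0 0.11 0.001 0.001 1;0 0 0 0.11 0.001 0.001 1;0 0 0 0.112 0.001 0.001 0;0 0 0 0.112 0.001 0.001 0;0 0 0 0.112 0.001 0.001 0;0 0 0 0.112 0.001 0.001 0;0 0 0 0.06 0.001 0.001 0;0 0 0 0 0.001 0.001 0;0 0 0 -0.05 0.001 0.001 0;0 0 0 -0.05 0.001 0.001 0",
)

```text
clock: 37.9
tcp_pos: [0.6783, -0.212, 0.1398]
orientation: [0.987, 1.327, -0.981]
contact_force: [-0.0, -0.4, -1.6]
grip_width: 0.0456
```

```bash
python3 - <<'E'
from h import *
a=.095+np.pi/2
planx((*cab(-.121,-.05),.13),a)
E
```

```text
w -1.366 0.010 -0.003 t 0.0078 -0.0500 -0.3177 rows 5.1 7.3 tcp [ 0.6783 -0.212   0.1398] q [ 0.5041  0.6158 -0.4392  1.4943  0.2826  1.0848  0.3052] t 37.9
```

Request:
apply_moves(
  series="-0.15 0 0 0.007 -0.01 -0.05 0;-0.3 0 0 0.007 -0.02 -0.11 0;-0.48 0 0 0.007 -0.03 -0.17 0;-0.66 0 0 0.007 -0.04 -0.23 0;-0.84 0 0 0.007 -0.05 -0.29 0;-1.02 0 0 0.007 -0.05 -0.318 0;-1.2 0 0 0.007 -0.05 -0.318 0;-1.366 0 0 0.007 -0.05 -0.318 0;-1.366 0 0 0.007 -0.05 -0.318 0;-1.366 0 0 0.007 -0.05 -0.318 0",
)

```text
clock: 39.15
tcp_pos: [0.5328, 0.0772, 0.1264]
orientation: [-0.072, 1.57, 0.072]
contact_force: [-1.0, -0.5, -1.6]
grip_width: 0.0451
```

```bash
python3 - <<'E'
from h import *
a=.095+np.pi/2
planx((*cab(-.121,-.05),.004),a)
w=grab_frame("wrist");cv2.imwrite("pics/w20.png",w)
E
```

```text
w -0.003 -0.001 -0.000 t 0.1224 -0.0008 0.0040 rows 2.0 0.0 tcp [0.5328 0.0772 0.1264] q [ 0.4114  0.4624 -0.8499  1.9046  0.4201  0.9633  1.0294] t 39.15
```

View pics/w20.png

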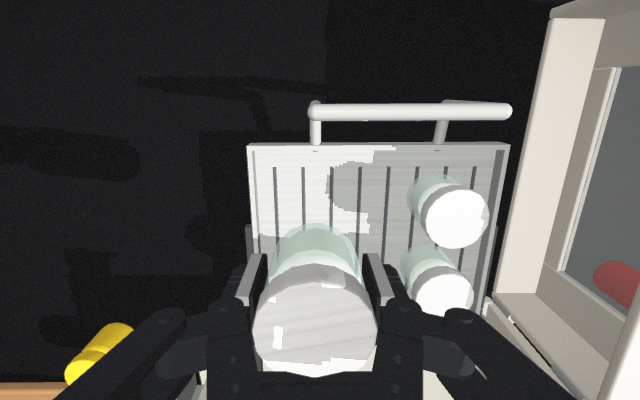

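Request:
apply_moves(
  series="0 0 0 0.05 0 0.001 0;0 0 0 0.09 0 0.001 0;0 0 0 0.11 0 0.001 0;0 0 0 0.118 0 0.001 0;0 0 0 0.121 0 0.001 0;0 0 0 0.123 0 0.001 0;0 0 0 0.124 0 0.001 0",
)

```text
clock: 40.08
tcp_pos: [0.5378, 0.0781, 0.0064]
orientation: [-0.074, 1.563, 0.074]
contact_force: [-1.3, -2.5, 21.7]
grip_width: 0.0452
```

Request:
apply_moves(
  series="0 0 0 -0.001 0 0 0;0 0 0 -0.001 0 0 0.65;0 0 0 -0.001 0 0 0.68;0 0 0 -0.001 0 0 0.7;0 0 0 -0.04 0 0 0.7;0 0 0 -0.09 0 0 0.7;0 0 0 -0.14 0 0 1;0 0 0 -0.18 0 0 1;0 0 0 -0.18 0 0 1",
)

```text
clock: 41.2
tcp_pos: [0.5361, 0.0784, 0.186]
orientation: [-0.074, 1.564, 0.075]
contact_force: [0.3, -0.0, -0.1]
grip_width: 0.0851
```

```bash
python3 - <<'E'
from h import *
c=camera_info("wrist");w=grab_frame("wrist");cv2.imwrite("pics/w21.png",w)
d=grab_frame("side");crop(d,180,100,440,300,3,"d21.png")
planx((*cab(-.24,.0),.185),.095)
E
```

```text
w 1.571 0.000 0.000 t -0.0023 0.0492 -0.1162 rows 2.0 8.4 tcp [0.534  0.0773 0.1827] q [ 0.4546  0.3987 -0.8938  1.8466  0.3538  1.0647  1.0895] t 41.3
```

View pics/w21.png

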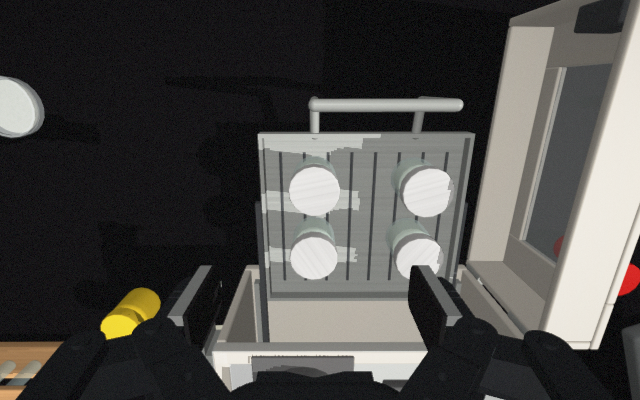

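View pics/d21.png

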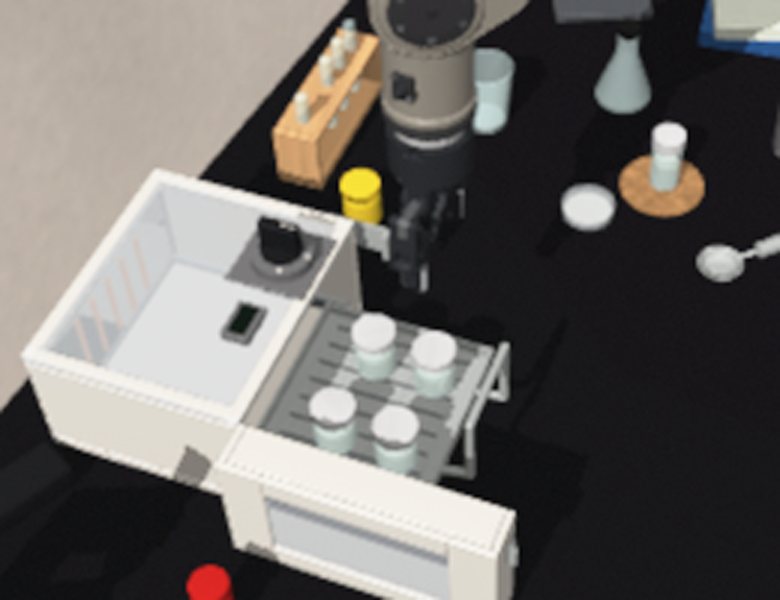

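```bash
python3 - <<'E'
from h import *
a=.095+np.pi/2
planx((*cab(-.228,.0),.185),a)
planx((*cab(-.228,.0),.065),a)
E
```

```text
w -0.000 -0.000 0.001 t -0.0023 0.0492 -0.1042 rows 1.8 0.0 tcp [0.534  0.0773 0.1827] q [ 0.4546  0.3987 -0.8938  1.8466  0.3538  1.0647  1.0895] t 41.3
w -0.000 -0.000 0.001 t 0.1177 0.0493 -0.1042 rows 2.6 0.0 tcp [0.534  0.0773 0.1827] q [ 0.4546  0.3987 -0.8938  1.8466  0.3538  1.0647  1.0895] t 41.3
```

Request:
apply_moves(
  series="0 0 0 0 0.025 -0.05 0;0 0 0 0 0.049 -0.1 0;0 0 0 0 0.049 -0.104 0;0 0 0 0 0.049 -0.104 0;0 0 0 0 0.049 -0.104 0;0 0 0 0.03 0.049 -0.104 0;0 0 0 0.07 0.049 -0.104 0;0 0 0 0.1 0.049 -0.104 0;0 0 0 0.117 0.049 -0.104 0;0 0 0 0.117 0.049 -0.104 0",
)

```text
clock: 42.55
tcp_pos: [0.4256, 0.1162, 0.0645]
orientation: [-0.074, 1.573, 0.075]
contact_force: [-0.3, 1.0, 0.4]
grip_width: 0.0001
```

```bash
python3 - <<'E'
from h import *
w=grab_frame("wrist");cv2.imwrite("pics/w22.png",w)
d=grab_frame("side");crop(d,220,120,420,300,3.5,"d22.png")
planx((*cab(-.048,.0),.065),.095+np.pi/2)
E
```

```text
w -0.000 -0.000 -0.001 t 0.0011 -0.0002 0.1788 rows 2.9 0.0 tcp [0.4267 0.1167 0.0661] q [ 0.3331  0.4131 -0.8721  2.1621  0.4617  0.7594  0.8237] t 42.65
```

View pics/w22.png

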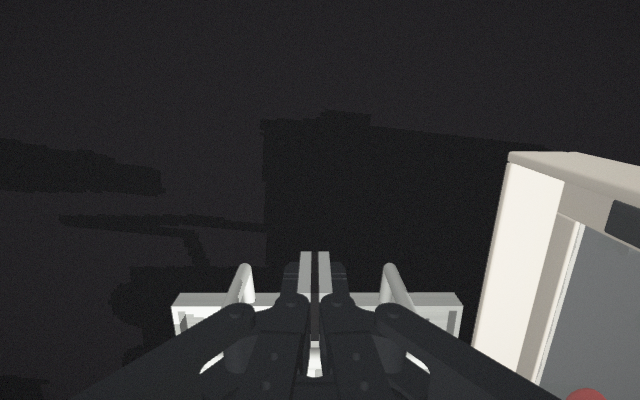

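View pics/d22.png

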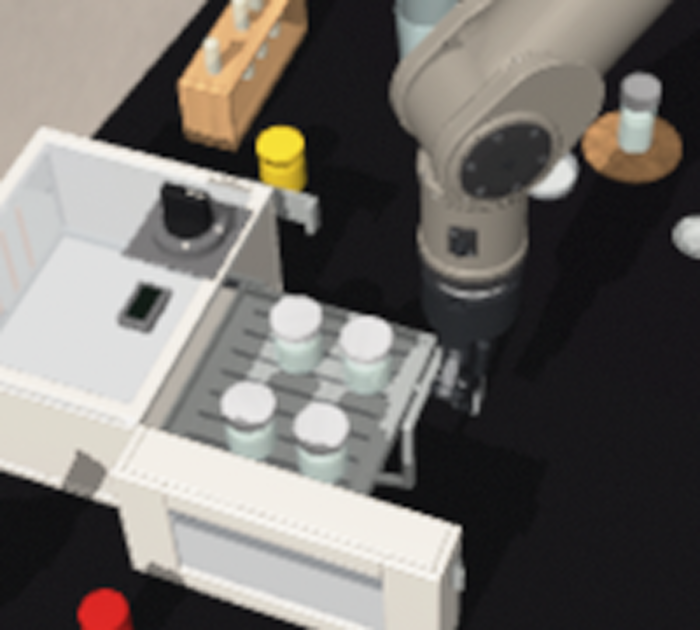

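Request:
apply_moves(
  series="0 0 0 0 0 0.006 0;0 0 0 0 0 0.012 0;0 0 0 0 0 0.022 0;0 0 0 0 0 0.034 0;0 0 0 0 0 0.047 0;0 0 0 0 0 0.06 0;0 0 0 0 0 0.073 0;0 0 0 0 0 0.086 0;0 0 0 0 0 0.099 0;0 0 0 0 0 0.112 0;0 0 0 0 0 0.123 0;0 0 0 0 0 0.13 0",
)

```text
clock: 44.15
tcp_pos: [0.5562, 0.1289, 0.0659]
orientation: [-0.074, 1.569, 0.075]
contact_force: [-2.3, -0.4, 1.0]
grip_width: -0.0001
```

Request:
apply_moves(
  series="0 0 0 0 0 0.008 0;0 0 0 0 0 0.016 0;0 0 0 0 0 0.024 0;0 0 0 0 0 0.032 0;0 0 0 0 0 0.039 0;0 0 0 0 0 0.044 0;0 0 0 0 0 0.048 0;0 0 0 0 0 0.05 0",
)

```text
clock: 45.15
tcp_pos: [0.6054, 0.1336, 0.0659]
orientation: [-0.075, 1.569, 0.075]
contact_force: [-2.3, -0.7, 0.5]
grip_width: 0.0001
```

```bash
python3 - <<'E'
from h import *
w=grab_frame("wrist");cv2.imwrite("pics/w23.png",w)
d=grab_frame("side");crop(d,180,120,380,300,3.5,"d23.png")
o=get_obs();q=o["tcp_pos"][:2]-O;print(o["tcp_pos"],o["contact_force"],"cab x",q@[np.cos(YAW),np.sin(YAW)])
E
```

```text
[0.6055 0.1336 0.066 ] [-0.0013 -0.1508  0.0753] cab x -0.04716271257821914
```

View pics/d23.png

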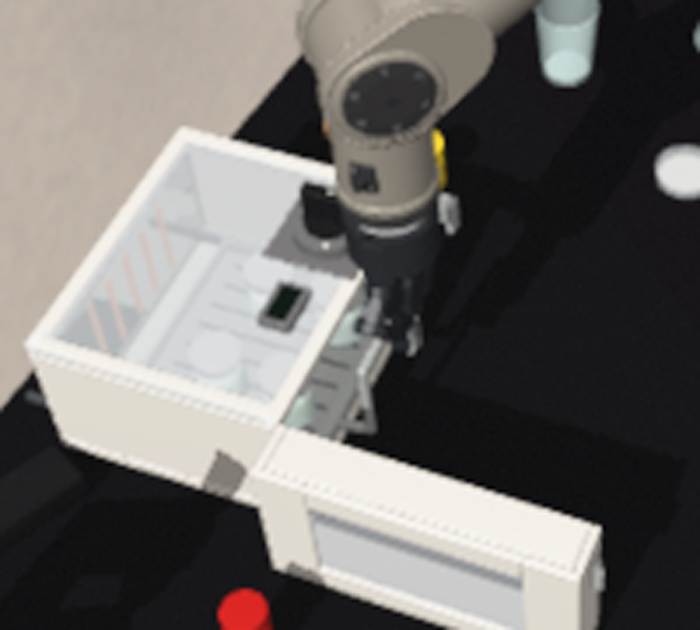

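Request:
apply_moves(
  series="0 0 0 0 0 0.004 0;0 0 0 0 0 0.008 0;0 0 0 0 0 0.01 0",
)

```text
clock: 45.62
tcp_pos: [0.6109, 0.134, 0.0657]
orientation: [-0.078, 1.578, 0.073]
contact_force: [-19.5, -3.8, 15.4]
grip_width: -0.0003
```

Request:
apply_moves(
  series="0 0 0 0 0 -0.02 0;0 0 0 0 0 -0.07 0;0 0 0 0 0 -0.13 0;0 0 0 0 0 -0.15 0;0 0 0 -0.06 0 -0.15 0;0 0 0 -0.12 0 -0.15 0;0 0 0 -0.17 0 -0.15 0;0 0 0 -0.2 0 -0.15 0;0 0 0 -0.2 0 -0.15 0",
)

```text
clock: 46.75
tcp_pos: [0.4679, 0.121, 0.2687]
orientation: [-0.074, 1.563, 0.074]
contact_force: [0.4, 0.3, -0.3]
grip_width: 0.0004
```

```bash
python3 - <<'E'
from h import *
w=grab_frame("wrist");cv2.imwrite("pics/w24.png",w)
d=grab_frame("side");crop(d,180,120,380,300,3.5,"d24.png")
crop(grab_frame("scene"),290,110,470,290,3.3,"s24.png")
cd=camera_info("side")
def f(x,y,z):return (proj(cd,(*cab(x,y),z))-[180,120])*3.5
print("bar home ends",f(-.026,.05,.125),f(-.026,-.05,.125),"obs",get_obs()["tcp_pos"],get_obs()["joints"])
E
```

```text
bar home ends [353.8694 367.0676] [401.9375 280.1822] obs [0.4655 0.1199 0.2651] [ 0.5205  0.2044 -1.0098  1.8628  0.1873  1.1763  1.1132]
```

View pics/d24.png

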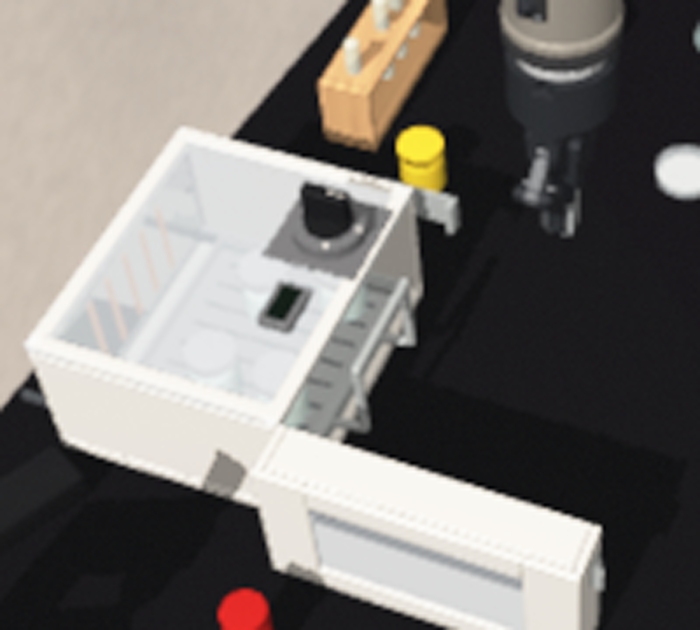

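View pics/w24.png

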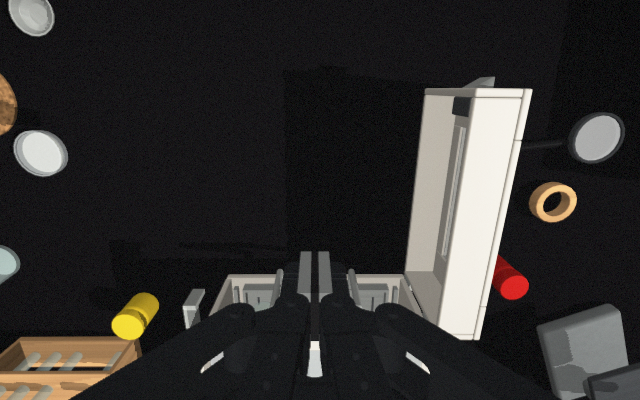

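View pics/s24.png

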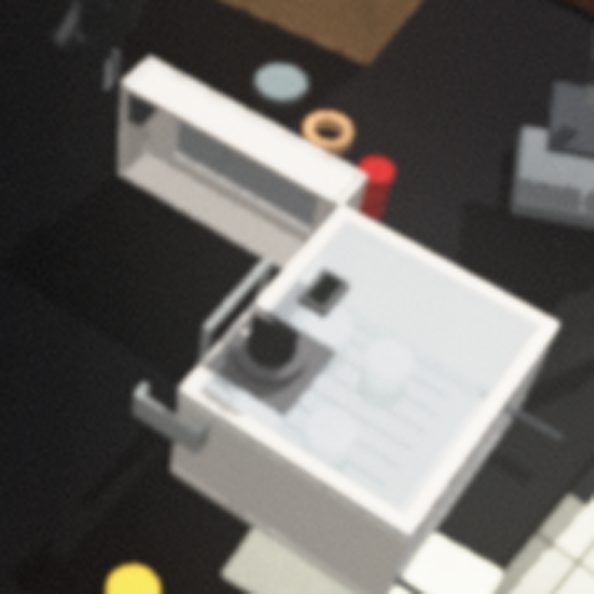

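```bash
cat >> h.py <<'E'
def doorpos(th,n,r=.18):
    d=np.array([-np.sin(th),-np.cos(th)]);nn=np.array([-np.cos(th),np.sin(th)])
    q=np.array([0,.135])+r*d+n*nn;return cab(*q),YAW+np.pi/2-th
E
python3 - <<'E'
from h import *
c=camera_info("wrist")
# door top edge in w24: free end inner/outer corners, outer hinge-side
for u in [(425,90),(528,91),(520,95),(410,265)]: 
    p=onz(c,u,.149);q=p[:2]-O;cc,ss=np.cos(YAW),np.sin(YAW);print(p,"cab",cc*q[0]+ss*q[1],-ss*q[0]+cc*q[1])
p,a=doorpos(1.6,.095);print(p,a);planx((*p,.26),a)
p,a=doorpos(1.6,.095);planx((*p,.08),a)
E
```

```text
[0.374 0.205 0.149] cab -0.27092307313597563 0.09311446667127822
[0.3664 0.2926 0.149 ] cab -0.27015125543881735 0.18104285776959492
[0.3702 0.2868 0.149 ] cab -0.26690204962358255 0.1748707981090509
[0.5413 0.2238 0.149 ] cab -0.10256574339925034 0.0960054217559409
[0.4538 0.3554] 0.06579632679489644
w 1.600 -0.000 0.001 t 0.0050 0.2355 0.0107 rows 3.8 8.6 tcp [0.4655 0.1199 0.2651] q [ 0.5205  0.2044 -1.0098  1.8628  0.1873  1.1763  1.1132] t 46.9
w 1.600 -0.000 0.001 t 0.1850 0.2356 0.0109 rows 4.8 8.6 tcp [0.4655 0.1199 0.2651] q [ 0.5205  0.2044 -1.0098  1.8628  0.1873  1.1763  1.1132] t 46.9
```

Request:
apply_moves(
  series="0.18 0 0 0 0.06 0 0;0.36 0 0 0 0.12 0.005 0;0.54 0 0 0 0.18 0.008 0;0.72 0 0 0 0.236 0.011 0;0.9 0 0 0 0.236 0.011 0;1.08 0 0 0 0.236 0.011 0;1.26 0 0 0 0.236 0.011 0;1.44 0 0 0 0.236 0.011 0;1.6 0 0 0 0.236 0.011 0;1.6 0 0 0.04 0.236 0.011 0;1.6 0 0 0.09 0.236 0.011 0;1.6 0 0 0.09 0.236 0.011 0",
)

```text
clock: 48.4
tcp_pos: [0.4517, 0.3535, 0.1712]
orientation: [1.152, 1.242, -1.168]
contact_force: [-0.7, -0.4, 0.6]
grip_width: 0.0
```

```bash
python3 - <<'E'
from h import *
w=grab_frame("wrist");cv2.imwrite("pics/w25.png",w)
d=grab_frame("side");crop(d,180,120,380,340,2.7,"d25.png")
p,a=doorpos(1.6,.095);planx((*p,.08),a)
E
```

```text
w 0.001 0.000 0.001 t 0.0961 -0.0003 0.0012 rows 1.5 0.0 tcp [0.4542 0.3566 0.1761] q [-0.2312  0.421  -0.6991  1.775   0.3057  1.0578 -0.973 ] t 48.5
```

View pics/w25.png

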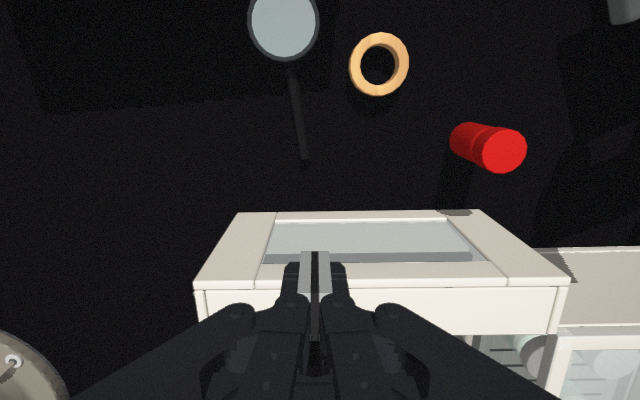

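View pics/d25.png

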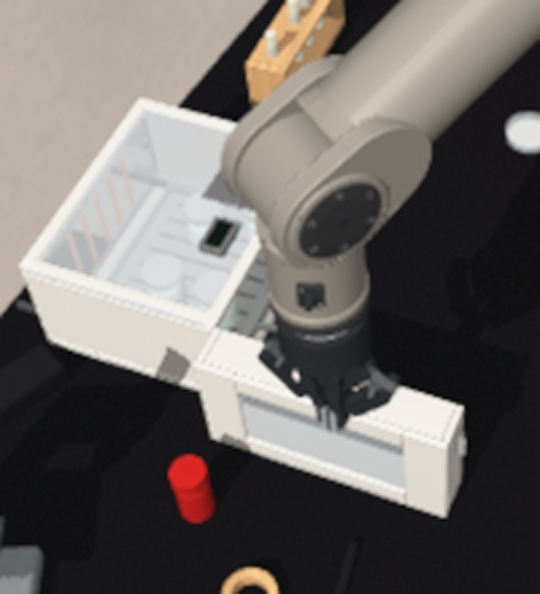

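Request:
apply_moves(
  series="0 0 0 0.04 0 0.001 0;0 0 0 0.08 0 0.001 0;0 0 0 0.096 0 0.001 0;0 0 0 0.096 0 0.001 0",
)

```text
clock: 49.0
tcp_pos: [0.4548, 0.3557, 0.0806]
orientation: [1.161, 1.24, -1.16]
contact_force: [-0.6, 0.3, 0.5]
grip_width: 0.0001
```

```bash
cat >> h.py <<'E'
def doorrows(ths,n,z,r=.18):
    o=get_obs();R0=R.from_rotvec(o["orientation"])
    for th in ths:
        p,a=doorpos(th,n,r);y=np.array([np.cos(a),np.sin(a),0]);x=np.array([0,0,-1.]);Rt=R.from_matrix(np.stack([x,y,np.cross(x,y)],1))
        w=(R0.inv()*Rt).as_rotvec();t=R0.inv().apply(np.array([*p,z])-o["tcp_pos"]);print("th %.2f w %.3f t %.4f %.4f %.4f"%(th,w[0],*t))
E
python3 - <<'E'
from h import *
o=get_obs();print(o["tcp_pos"],o["contact_force"])
doorrows([1.6],.06,.08);doorrows(np.arange(1.55,.9,-.06),.06,.08)
E
```

```text
[0.4548 0.3557 0.0806] [-0.5618  0.292   0.5323]
th 1.60 w 0.000 t 0.0006 -0.0010 0.0353
th 1.55 w -0.050 t 0.0006 -0.0037 0.0444
th 1.49 w -0.110 t 0.0006 -0.0065 0.0554
th 1.43 w -0.170 t 0.0006 -0.0085 0.0666
th 1.37 w -0.230 t 0.0006 -0.0099 0.0779
th 1.31 w -0.290 t 0.0006 -0.0106 0.0893
th 1.25 w -0.350 t 0.0006 -0.0106 0.1006
th 1.19 w -0.410 t 0.0006 -0.0100 0.1120
th 1.13 w -0.470 t 0.0006 -0.0086 0.1233
th 1.07 w -0.530 t 0.0006 -0.0066 0.1345
th 1.01 w -0.590 t 0.0006 -0.0039 0.1456
th 0.95 w -0.650 t 0.0005 -0.0006 0.1565
```

Request:
apply_moves(
  series="0 0 0 0 -0.001 0.018 0;0 0 0 0 -0.001 0.035 0;-0.05 0 0 0 -0.004 0.044 0;-0.11 0 0 0 -0.0065 0.055 0;-0.17 0 0 0 -0.0085 0.067 0;-0.23 0 0 0 -0.01 0.078 0;-0.29 0 0 0 -0.0105 0.089 0;-0.35 0 0 0 -0.0105 0.101 0;-0.41 0 0 0 -0.01 0.112 0;-0.47 0 0 0 -0.0085 0.123 0;-0.53 0 0 0 -0.0065 0.1345 0;-0.59 0 0 0 -0.004 0.1455 0",
)

```text
clock: 50.5
tcp_pos: [0.4606, 0.2081, 0.0807]
orientation: [0.713, 1.449, -0.713]
contact_force: [0.3, -0.9, 0.7]
grip_width: -0.0002
```

```bash
python3 - <<'E'
from h import *
o=get_obs();print(o["tcp_pos"],o["contact_force"])
doorrows(np.arange(.94,.2,-.07),.06,.08)
w=grab_frame("wrist");cv2.imwrite("pics/w26.png",w)
d=grab_frame("side");crop(d,180,120,380,340,2.7,"d26.png")
E
```

```text
[0.4606 0.2081 0.0807] [ 0.2692 -0.8679  0.6837]
th 0.94 w -0.069 t 0.0008 -0.0026 0.0109
th 0.87 w -0.139 t 0.0008 -0.0055 0.0239
th 0.80 w -0.209 t 0.0008 -0.0074 0.0370
th 0.73 w -0.279 t 0.0008 -0.0085 0.0503
th 0.66 w -0.349 t 0.0008 -0.0086 0.0636
th 0.59 w -0.419 t 0.0008 -0.0077 0.0768
th 0.52 w -0.489 t 0.0009 -0.0060 0.0900
th 0.45 w -0.559 t 0.0009 -0.0033 0.1030
th 0.38 w -0.629 t 0.0009 0.0003 0.1158
th 0.31 w -0.699 t 0.0009 0.0047 0.1283
th 0.24 w -0.769 t 0.0009 0.0101 0.1404
```

View pics/w26.png

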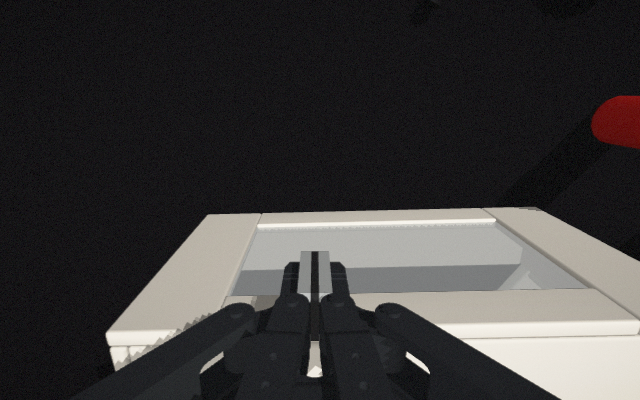

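View pics/d26.png

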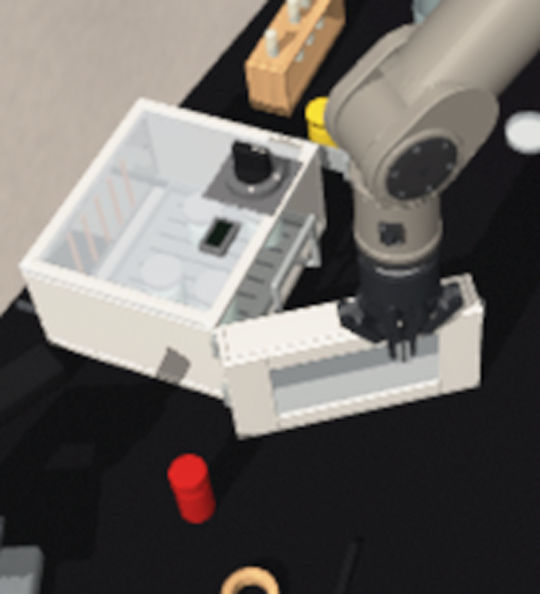

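Door is swinging with the push (about 1.0 rad). Continue.

Request:
apply_moves(
  series="-0.07 0 0 0 -0.0025 0.011 0;-0.14 0 0 0 -0.0055 0.024 0;-0.21 0 0 0 -0.0075 0.037 0;-0.28 0 0 0 -0.0085 0.05 0;-0.35 0 0 0 -0.0085 0.0635 0;-0.42 0 0 0 -0.0075 0.077 0;-0.49 0 0 0 -0.006 0.09 0;-0.56 0 0 0 -0.003 0.103 0;-0.63 0 0 0 0 0.116 0;-0.7 0 0 0 0.005 0.128 0;-0.77 0 0 0 0.01 0.14 0",
)

```text
clock: 51.98
tcp_pos: [0.5535, 0.1042, 0.0803]
orientation: [0.113, 1.568, -0.114]
contact_force: [-0.5, 0.4, -1.0]
grip_width: 0.0002
```

```bash
python3 - <<'E'
from h import *
o=get_obs();print(o["tcp_pos"],o["contact_force"])
doorrows([.2,.15,.11,.08,.06,.04,.02,0],.06,.08)
doorrows([0],.05,.08)
E
```

```text
[0.5535 0.1042 0.0803] [-0.5458  0.3865 -1.0049]
th 0.20 w -0.040 t 0.0003 -0.0033 0.0082
th 0.15 w -0.090 t 0.0003 -0.0058 0.0174
th 0.11 w -0.130 t 0.0003 -0.0074 0.0248
th 0.08 w -0.160 t 0.0003 -0.0084 0.0304
th 0.06 w -0.180 t 0.0004 -0.0089 0.0342
th 0.04 w -0.200 t 0.0004 -0.0094 0.0380
th 0.02 w -0.220 t 0.0004 -0.0099 0.0417
th 0.00 w -0.240 t 0.0004 -0.0102 0.0455
th 0.00 w -0.240 t 0.0004 -0.0078 0.0552
```

Request:
apply_moves(
  series="-0.04 0 0 0 -0.003 0.008 0;-0.09 0 0 0 -0.006 0.0175 0;-0.13 0 0 0 -0.007 0.025 0;-0.16 0 0 0 -0.0085 0.0305 0;-0.18 0 0 0 -0.009 0.034 0;-0.2 0 0 0 -0.0095 0.038 0;-0.22 0 0 0 -0.01 0.042 0;-0.24 0 0 0 -0.01 0.0455 0;-0.24 0 0 0 -0.01 0.0465 0",
)

```text
clock: 53.1
tcp_pos: [0.5956, 0.0882, 0.0797]
orientation: [-0.077, 1.574, 0.075]
contact_force: [-11.7, -0.9, 9.3]
grip_width: -0.0001
```

```bash
python3 - <<'E'
from h import *
o=get_obs();print(o["tcp_pos"],o["contact_force"]);planx((*cab(-.061,-.045),.08),YAW+np.pi/2)
d=grab_frame("side");crop(d,180,120,380,340,2.7,"d27.png")
crop(grab_frame("scene"),290,110,470,290,3.3,"s27.png")
E
```

```text
[0.5956 0.0882 0.0797] [-11.6726  -0.8589   9.2703]
w 0.001 -0.005 0.001 t -0.0003 -0.0009 0.0003 rows 0.0 0.0 tcp [0.5956 0.0882 0.0797] q [ 0.4274  0.685  -0.955   1.7826  0.6468  1.0281  0.8893] t 53.1
```

View pics/d27.png

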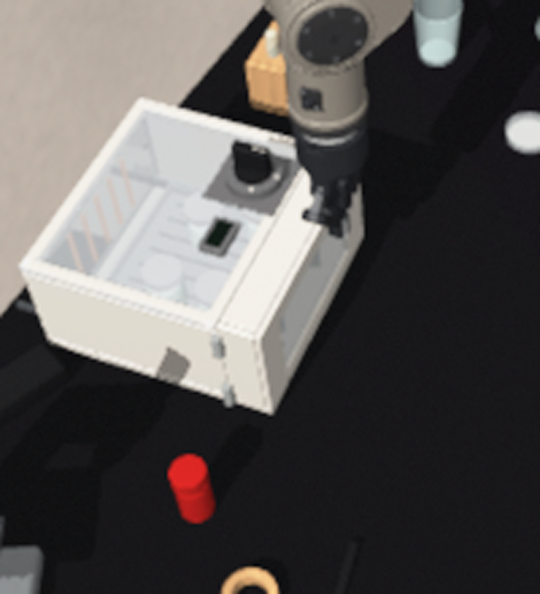

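View pics/s27.png

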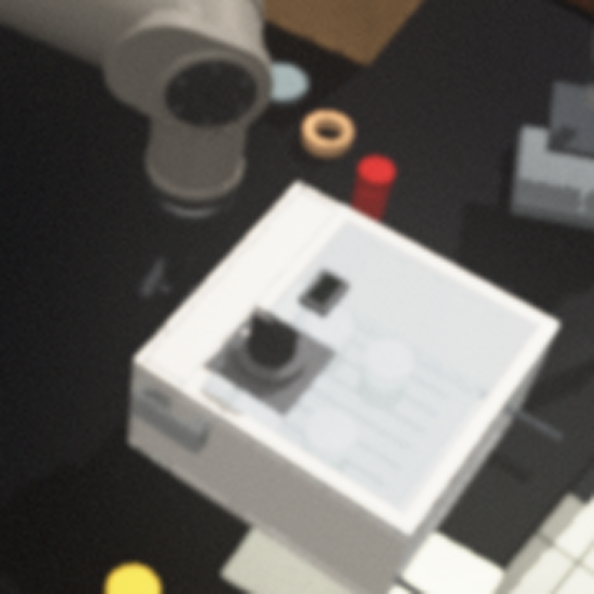

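Request:
apply_moves(
  series="0 0 0 0 0 0.003 0;0 0 0 0 0 0.006 0;0 0 0 0 0 0.008 0;0 0 0 0 0 0.008 0",
)

```text
clock: 53.7
tcp_pos: [0.5951, 0.0879, 0.0794]
orientation: [-0.083, 1.589, 0.072]
contact_force: [-37.5, -8.6, 29.0]
grip_width: 0.0001
```

Request:
apply_moves(
  series="0 0 0 0 0 -0.01 0;0 0 0 0 0 -0.03 0;0 0 0 0 0 -0.06 0;0 0 0 -0.05 0 -0.06 0;0 0 0 -0.11 0 -0.06 0;0 0 0 -0.17 0 -0.06 0;0 0 0 -0.19 0 -0.06 0.5;0 0 0 -0.19 0 -0.06 0.5",
)

```text
clock: 54.7
tcp_pos: [0.5473, 0.0836, 0.2711]
orientation: [-0.074, 1.566, 0.074]
contact_force: [-0.1, -0.7, -0.2]
grip_width: 0.0356
```

```bash
python3 - <<'E'
from h import *
o=get_obs();print(o["tcp_pos"],o["contact_force"],o["joints"])
k=cab(.045,-.06);print("knob",k)
planx((*k,.27),YAW+np.pi/2)
w=grab_frame("wrist");cv2.imwrite("pics/w28.png",w)
crop(grab_frame("scene"),310,140,430,260,5,"s28.png")
crop(grab_frame("side"),180,120,380,340,2.7,"d28.png")
E
```

```text
[0.5473 0.0836 0.2711] [-0.1174 -0.6751 -0.2438] [ 0.616   0.4186 -1.1477  1.7014  0.3989  1.2794  1.0495]
knob [0.703  0.0825]
w -0.000 0.003 0.000 t 0.0016 -0.0158 0.1548 rows 2.5 0.0 tcp [0.5473 0.0836 0.2711] q [ 0.616   0.4186 -1.1477  1.7014  0.3989  1.2794  1.0495] t 54.7
```

View pics/s28.png

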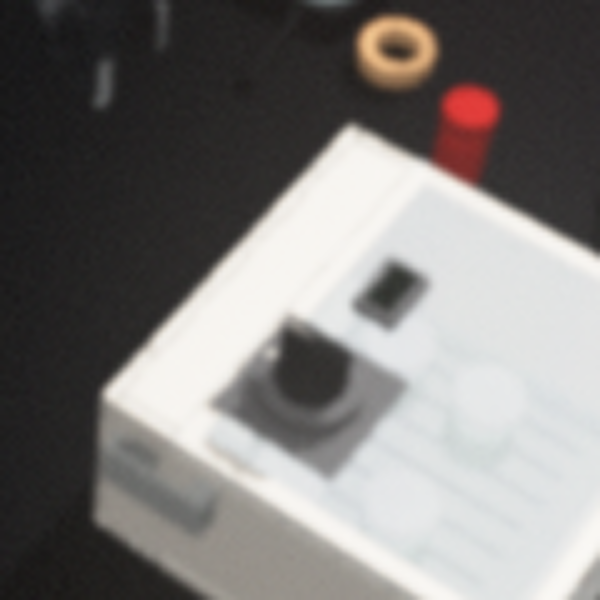

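View pics/d28.png

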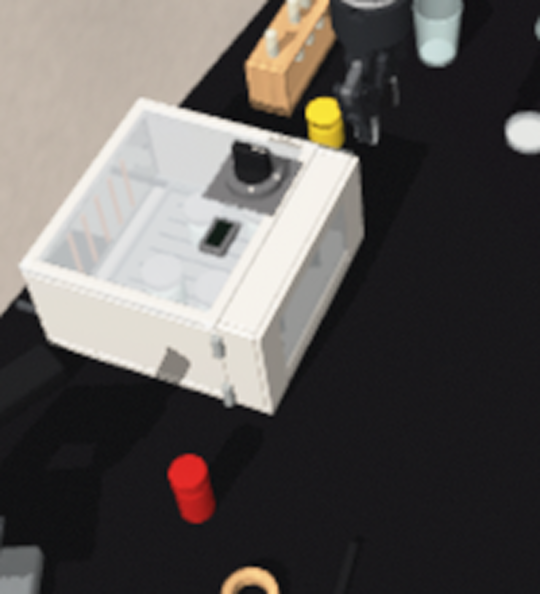

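View pics/w28.png

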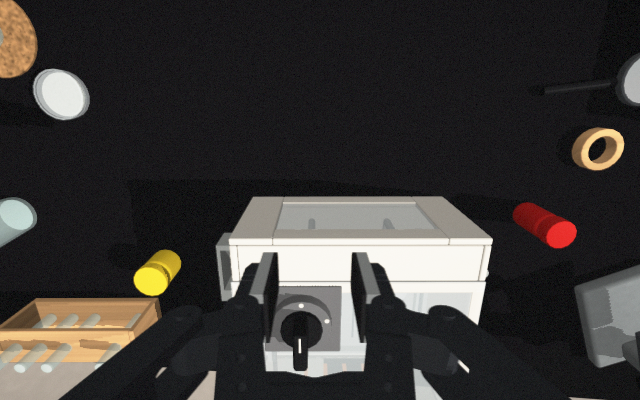

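```bash
python3 - <<'E'
from h import *
c=camera_info("wrist");print("exp",[proj(c,(*cab(x,-.06),.204)) for x in (.024,.045,.066)])
crop(cv2.imread("pics/w28.png"),220,240,400,400,4,"w28c.png")
E
```

```text
exp [array([298.6418, 342.662 ]), array([298.9723, 360.9071]), array([299.2888, 378.3781])]
```

View pics/w28c.png

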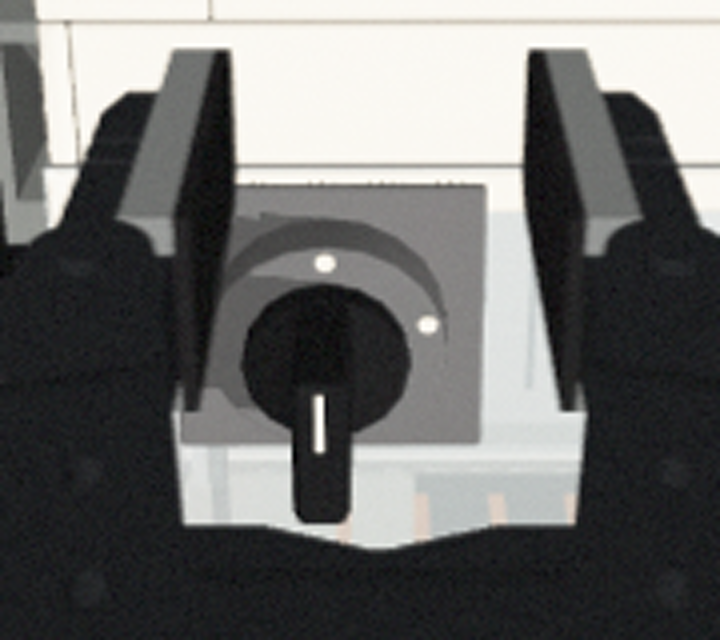

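```bash
python3 - <<'E'
from h import *
c=camera_info("wrist")
for u,z in [((300.5,337),.204),((300.5,370.5),.204),((360,241),.149),((400,281),.149),((301,306),.160)]:
    p=onz(c,u,z);q=p[:2]-O;cc,ss=np.cos(YAW),np.sin(YAW);print(p,"cab",cc*q[0]+ss*q[1],-ss*q[0]+cc*q[1])
E
```

```text
[0.6756 0.0817 0.204 ] cab 0.01766429139480334 -0.05821857111797817
[0.7142 0.0849 0.204 ] cab 0.056416801295936236 -0.05871926063338327
[0.6006 0.1329 0.149 ] cab -0.05216638421803712 -0.00010548522924490496
[0.642  0.1809 0.149 ] cab -0.006353729372873159 0.04367135471390024
[0.6746 0.0803 0.16  ] cab 0.016540286654305437 -0.059498687335504535
```

```bash
python3 - <<'E'
from h import *
planx((*cab(.042,-.059),.25),YAW+np.pi/2)
E
```

```text
w 0.000 -0.003 0.000 t 0.0177 -0.0141 0.1539 rows 2.5 0.0 tcp [0.5454 0.0827 0.268 ] q [ 0.6154  0.4213 -1.1459  1.7052  0.3988  1.2795  1.0493] t 54.85
```

Request:
apply_moves(
  series="0 0 0 0 -0.007 0.05 0.6;0 0 0 0 -0.015 0.1 0.6;0 0 0 0 -0.015 0.152 0.6;0 0 0 0.02 -0.015 0.152 0.6;0 0 0 0.02 -0.015 0.152 0.6;0 0 0 0.02 -0.015 0.152 0.6",
)

```text
clock: 55.6
tcp_pos: [0.6977, 0.083, 0.2497]
orientation: [-0.076, 1.571, 0.075]
contact_force: [-0.4, 0.5, -0.4]
grip_width: 0.0513
```

```bash
python3 - <<'E'
from h import *
planx((*cab(.042,-.059),.133),YAW+np.pi/2)
c=camera_info("wrist");print("exp",[proj(c,(*cab(x,-.06),.204)) for x in (.024,.045,.066)])
w=grab_frame("wrist");cv2.imwrite("pics/w29.png",w)
crop(grab_frame("side"),200,90,340,230,4,"d29.png")
E
```

```text
w 0.001 -0.001 0.001 t 0.1167 0.0001 0.0023 rows 1.9 0.0 tcp [0.6977 0.083  0.2497] q [ 0.3925  0.6765 -1.0091  1.3631  0.5671  1.4057  1.0627] t 55.6
exp [array([314.1471, 188.9688]), array([314.1064, 216.3817]), array([314.0678, 242.3186])]
```

View pics/w29.png

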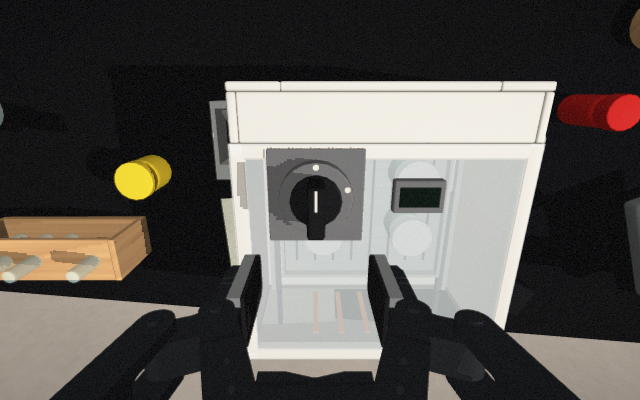

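View pics/d29.png

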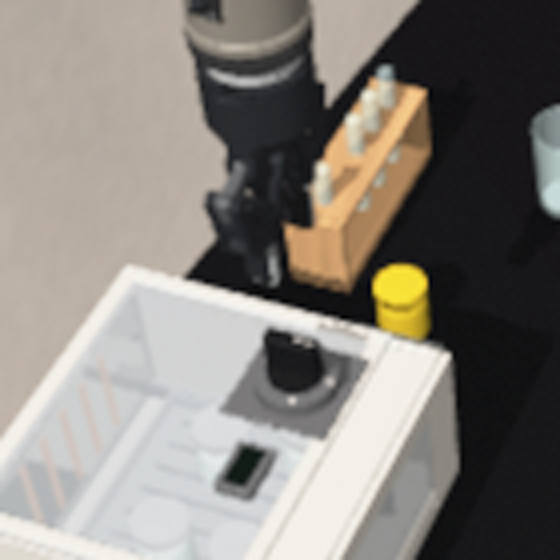

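Request:
apply_moves(
  series="0 0 0 0.04 0.001 0.001 0.6;0 0 0 0.08 0.001 0.001 0.6;0 0 0 0.105 0.001 0.001 0.6;0 0 0 0.116 0.001 0.001 0.6;0 0 0 0.116 0.001 0.001 0.6",
)

```text
clock: 56.32
tcp_pos: [0.6999, 0.084, 0.1343]
orientation: [-0.075, 1.569, 0.075]
contact_force: [0.4, 0.4, -0.1]
grip_width: 0.0511
```

Request:
apply_moves(
  series="0 0 0 0 0 0 0;0 0 0 0 0 0 0;0 0 0 0 0 0 0;0 0 0 0 0 0 0",
  force=40,
)

```text
clock: 56.82
tcp_pos: [0.7013, 0.0843, 0.1366]
orientation: [-0.074, 1.566, 0.074]
contact_force: [0.4, 0.2, 4.9]
grip_width: 0.0138
```

```bash
python3 - <<'E'
from h import *
cv2.imwrite("pics/w30.png",grab_frame("wrist"))
crop(grab_frame("side"),200,90,340,230,4,"d30.png")
o=get_obs();print(o["contact_force"],o["moment"],o["joints"])
E
```

```text
[0.4668 0.2191 5.9819] [-0.2148  0.132  -0.0417] [ 0.3777  0.7683 -0.9585  1.4802  0.6495  1.2284  0.9989]
```

View pics/w30.png

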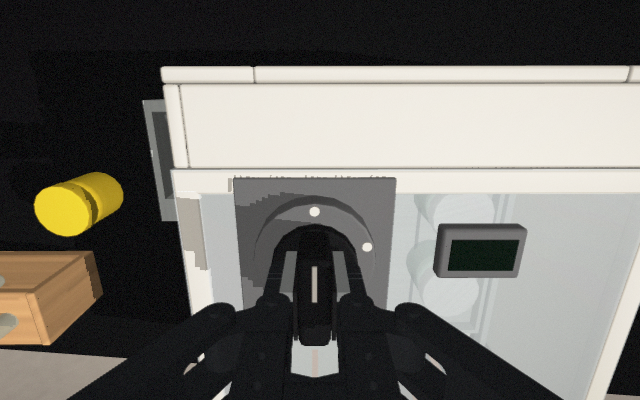

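Request:
apply_moves(
  series="0.1 0 0 -0.001 0 0 0;0.22 0 0 -0.001 0 0 0;0.34 0 0 -0.001 0 0 0;0.46 0 0 -0.001 0 0 0;0.58 0 0 -0.001 0 0 0;0.7 0 0 -0.001 0 0 0;0.82 0 0 -0.001 0 0 0;0.94 0 0 -0.001 0 0 0;1.06 0 0 -0.001 0 0 0;1.18 0 0 -0.001 0 0 0;1.25 0 0 -0.001 0 0 0;1.25 0 0 -0.001 0 0 0",
)

```text
clock: 58.42
tcp_pos: [0.7021, 0.0857, 0.1366]
orientation: [0.901, 1.374, -0.893]
contact_force: [5.7, 2.2, -2.6]
grip_width: 0.0135
```

```bash
python3 - <<'E'
from h import *
cv2.imwrite("pics/w31.png",grab_frame("wrist"))
o=get_obs();print(o["contact_force"],o["moment"],o["joints"])
E
```

```text
[ 4.3241  2.1008 -2.4581] [ 0.4659 -1.1745  0.0239] [ 0.2391  0.6754 -0.6987  1.4899  0.4585  1.1378 -0.1262]
```

View pics/w31.png

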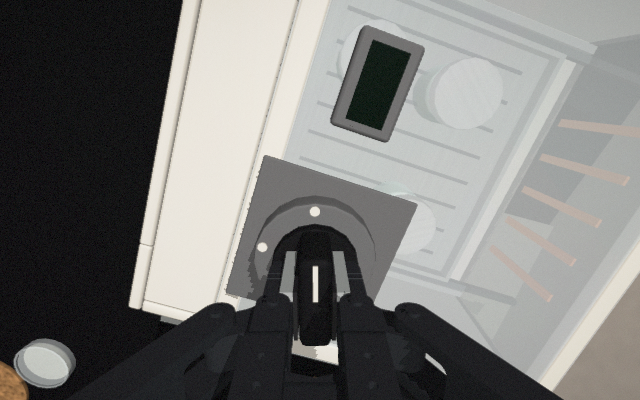

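Request:
apply_moves(
  series="0.03 0 0 0 0 0 0;0.04 0 0 0 0 0 0;0.04 0 0 0 0 0 0;0.01 0 0 0 0 0 0.5;0.01 0 0 0 0 0 0.5;0.01 0 0 0 0 0 0.5;0.01 0 0 -0.04 0 0 0.5;0.01 0 0 -0.09 0 0 0.5;0.01 0 0 -0.13 0 0 0.5;0.01 0 0 -0.13 0 0 0.5",
)

```text
clock: 59.72
tcp_pos: [0.7015, 0.0851, 0.2695]
orientation: [0.909, 1.369, -0.901]
contact_force: [-0.1, 0.6, 0.1]
grip_width: 0.0427
```

```bash
python3 - <<'E'
from h import *
c=camera_info("wrist");cv2.imwrite("pics/w32.png",grab_frame("wrist"))
cv2.imwrite("pics/s32.png",grab_frame("scene"));cv2.imwrite("pics/d32.png",grab_frame("side"))
o=get_obs();print(o["contact_force"],o["tcp_pos"],o["clock"])
E
```

```text
[ 0.5192 -0.1612 -0.2916] [0.6992 0.0837 0.2638] 59.875
```

View pics/w32.png

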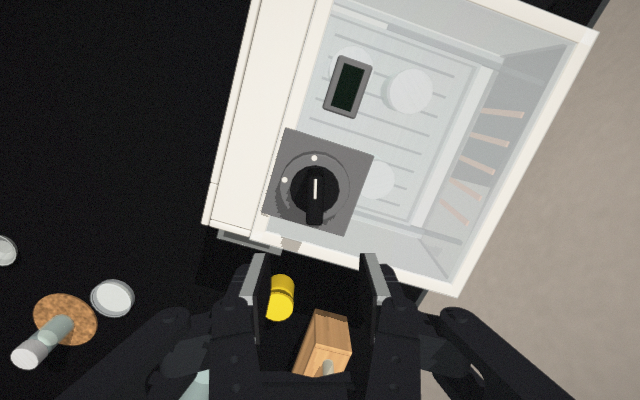

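View pics/d32.png

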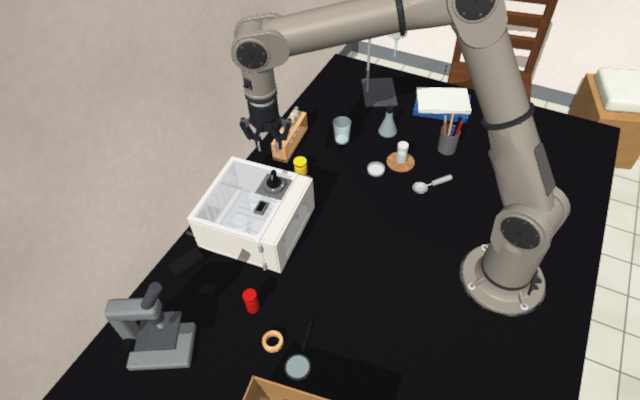

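```bash
python3 - <<'E'
from h import *
crop(cv2.imread("pics/w32.png"),180,0,480,300,2,"w32c.png")
E
```

```text
(no output)
```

View pics/w32c.png

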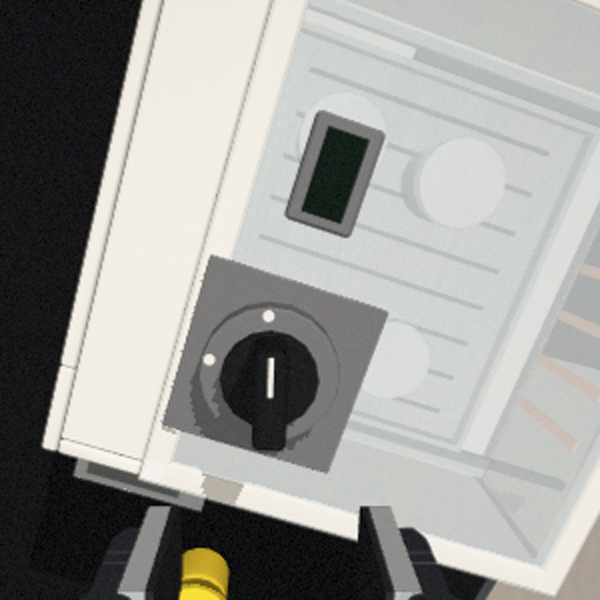

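```bash
python3 -c "
from bench import *
print(hand_in())"
```

```text
the job is handed in; nothing more can be done
None
```

I finished the whole sequence and handed the job in at about 60 s of the 210 s allowed. I drew the shelf out to its stop and stood the bottle on the cork mat. All four jars went upright on the shelf in a 2×2 pattern. Then I pushed the shelf home, shut the door, and only after that turned the knob.

**Last checks**
- **Bottle:** it measured within a few mm of the mat's centre and upright.
- **Jars:** all four stood upright on the shelf just before I pushed it in. Afterwards three could be seen through the roof; the fourth was hidden under the knob plate.
- **Shelf:** it stopped hard at the home position (about 20 N), and the pull bar lay where the side picture predicted it for a closed shelf.
- **Door:** it stopped hard and took 37 N without moving further. The seam to the roof looked even, but I could not see the latch tongue, so its snapping in is inferred.
- **Knob:** it stands at about 1.27 rad by the picture, past its click at 1.05.
- **Robot:** the arm is clear and touching nothing. I saw no bystander moved.

**What disagreed**
- **Finger length:** the fingertips sat about 40 mm higher than the reported tool point, in both the wrist and side views. My first pinch at the shelf bar missed because of it. I set later heights from the pictures and from contact force.
- **Knob position:** the wrist camera put the knob about 8 mm short of its stated place, so I aimed between the two readings and the grip held.

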